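Load the parts washer, latch its lid and switch it on

TASK

Get the small parts washer on the bench going: put every tie-rod end and clevis that lies loose on the bench into its tub, shut the lid fully, hook the draw latch's wire bail over the keeper on the lid and press the latch lever down past centre until it snaps home. Only once it is latched, turn the isolator on the box beside the tub clockwise all the way to on. Leave the red cartons, the spanner and the screwdriver where they are.

Things in the scene. Friction and masses are not known exactly. Their poses are not given: they have to be found in the camera images.
- washer: fixed parts washer: grey tub 170 mm deep (x) by 230 mm wide (y), inside 158 x 218 mm, rim 130 mm high, inner floor 36 mm. Origin on the bench under the tub's middle; x from the latch front to the hinge side, y left, z up. Draw latch in the middle of the front wall (plane x = -85 mm); isolator box (130 x 86 mm, top at 92 mm) joined to the right (-y) side
- lid (a joint): lid hinge, 0 = shut, grows as the lid opens upward (rad), stop at 1.7; it starts about upright. A stiff friction hinge (0.7 N m) holds it at any angle, so it must be pushed all the way down
- lid_hinge (a point): middle of the hinge axis, which runs along the washer's y at the back rim, 134 mm above the bench
- lid_edge (a point): middle of the lid's front edge on its outer face, 178 mm from the hinge axis. Lid 180 x 240 mm, its outer face 16 mm outside the hinge axis (19 mm at the pressed panel); shut, its top is 150 mm above the bench
- keeper_seat (a point): where the bail's bar comes to rest in the keeper, a 24 mm wide steel hook on the lid's front skirt that opens upward. Its floor is 2.5 mm lower; the lip in front (2.5 to 6.5 mm toward -x) rises 7.5 mm above this point; the groove runs back 11 mm from it. Shut: 134.5 mm above the bench, 21.5 mm before the tub wall, axes as the washer's
- bail_bar (a point): middle of the cross bar of the wire bail: a U of 5 mm wire, bar along the washer's y, 53 mm wide over its two side wires, which run 60 mm to pins on the lever. Can be gripped across the side wires near the bar; the keeper passes between them. Springs let the bail stretch 12 mm (8 N/mm). Friction keeps it where it is left
- lever (a joint): latch lever (rad), 0 = home, blade slanting down and 0.4 rad out from the front wall; grows swinging out and up (1.17 = blade level toward the robot), stop 2.6; friction holds it. The bail's pins sit on it 18 mm from its pin. The bar clears the lip with the lever at about 1.8; hooked, the bail goes tight at about 1.3; past centre (0.26) it snaps home, else springs back. About 6 N at the tip
- lever_pin (a point): middle of the lever pin, 87 mm above the bench, 34 mm in front of the tub wall
- lever_tip (a point): rounded tip of the lever's blade (30 mm wide, 3 mm thick), 60 mm from the lever pin; the blade's outer face is 8 mm outside the line through the pin. At home it is 35 mm above the bench, 65 mm in front of the tub wall
- bail (a joint): angle of the bail on the lever; at -lever - 0.19 the bail stands upright, more negative leans it out toward the robot
- isolator (a joint): rotary isolator, 0 = off, 1.571 = on; grows clockwise seen from above. An over-centre spring holds it at either end (about 0.2 N m to turn) and flips it past half-way
- isolator_grip (a point): middle of the isolator's black handle bar on top of the box: 68 mm long, 15 mm thick, 30 mm high, this point 11 mm below its top, 120 mm above the bench. At off the bar lies along the washer's x; x of this point points along the bar to its pointer end
- rod_end_a_shank (a point): grip point on the shank of a tie-rod end (129 mm long, 38 mm high, 0.4 kg), 16 mm above what it lies on, near its balance point. The shank is an 18 mm rod along this point's y; the head (35 mm wide, 38 mm high) begins 21 mm from here toward -y and ends at 59 mm; the shank ends 70 mm toward +y; the ball stud reaches 63 mm toward -x at the head. Absent in some starts
- rod_end_b_shank (a point): grip point on the shank of a tie-rod end (129 mm long, 38 mm high, 0.4 kg), 16 mm above what it lies on, near its balance point. The shank is an 18 mm rod along this point's y; the head (35 mm wide, 38 mm high) begins 21 mm from here toward -y and ends at 59 mm; the shank ends 70 mm toward +y; the ball stud reaches 63 mm toward -x at the head. Absent in some starts
- clevis_a_mid (a point): grip point in the middle of a steel clevis fork (92 mm long along this point's y, 39 mm wide over its pin, 16 mm high, 0.14 kg), half-way up (8 mm above what it lies on), where it is 27 mm wide in x. Absent in some starts
- clevis_b_mid (a point): grip point in the middle of a steel clevis fork (92 mm long along this point's y, 39 mm wide over its pin, 16 mm high, 0.14 kg), half-way up (8 mm above what it lies on), where it is 27 mm wide in x. Absent in some starts
- carton: red carton, 69 x 105 x 42 mm, bystander on the left; origin at the centre of its underside
- spanner: combination spanner, 210 x 28 x 6 mm, bystander on the left; origin at the centre of its underside
- screwdriver: screwdriver with an orange handle, 201 mm long, 34 mm thick, bystander behind right; origin under its middle
Mind the look-alikes: they are no part of the job. Leave any black look-alike of the part that bears clevis_b_mid alone. What is shaped like the part that bears rod_end_b_shank but yellow is not meant.

How it is judged:
By the outcome, as a careful person would: the job done as asked, in the order asked, and still so for the second after the job is handed in, with the robot touching nothing.
Of rod_end_a, rod_end_b, clevis_a, clevis_b only 3 to 4 are there at a start; the rules pass over those that are not, and their reading is None.
At some moment in a run one of rod_end_a, rod_end_b, clevis_a, clevis_b may be knocked a few centimetres aside while the robot is not near it.
Once in a run the grip may slacken for a moment while it holds something.
It also fails if it takes over 210 s, if anything falls off the work surface, if the arm or the gripper's body presses on something with over 40 N, if the wrist force passes 120 N, or if a joint passes its speed limit or range.

ROBOT

A 7-joint arm with a two-finger parallel gripper is mounted at the origin on a cart in front of the work surface, level with it; the furniture and walls round the work are solid. World frame = base frame: x ahead of the robot, y to its left, z up, the work surface at z = 0. Lengths are in m, angles in rad, forces in N, time in s.
With the tool pointing down it reaches from about 0.4 to 0.85 m from the base axis. Payload 4.5 kg.
Tool frame: the origin (TCP) lies at the very end of the fingers, on their centre line; the grasp point (between the pads) lies 19 mm behind it (r.pinch_z is the distance from the TCP to the grasp point, in m); z points along the fingers, y is the line along which they close (so a half turn about z gives the same grasp; the last joint's range is limited). The gripper opens to 88 mm and grips with 3 to 60 N. Pads are 18 mm wide; open, the fingers measure 123 mm over their backs; the gripper's body (75 mm by 187 mm) begins 45 mm behind the grasp point.
Start: joints at [1.249, 0.689, -0.195, 1.565, 0.157, 0.902, -0.215], TCP at [0.218, -0.586, 0.239] pointing down, gripper open.
Joint ranges: [-3.01, 3.01], [-0.46, 2.08], [-1.47, 1.51], [0.13, 2.56], [-1, 4.14], [0.04, 2.09], [-2.66, 2.66]. Speed limits (rad/s): [2.57, 2.57, 3.14, 3.14, 3.14, 3.14, 3.14].

INTERFACE

Orientations are given as a unit quaternion [x, y, z, w].
In Python, from plant import r, cams gives the robot as it stands.
- The arm moves only by the shell command python3 -m pendant 'ROWS' [FORCE]. ROWS is JSON, a list of rows, each a list of 3 entries, a list of its own where there are three numbers: the closure, from -1 (fully open) to 1 (shut), then the shift along the tool's x, y, z in mm, then the turn, a rotation vector about the tool's x, y, z in degrees. A call has 1 to 8 rows; each row shifts and turns the commanded pose from where the row before left it, along the tool's axes as they then stand; what a row does not reach is not made up. A row lasts 1/8 s, in which the tool goes at most 62.5 mm and 10.7 degrees, less where a joint would pass 70% of its speed; a pose out of reach is approached as far as the arm can. A call with a gripper value outside its range is refused whole. The fingers move at their own pace and stop on an object; FORCE is the grip in N (left out, the last holds). Time passes only in rows, so rows that do not move let the fingers close. It gives the time, the measured TCP pose, the force, the opening and the grip force at its end, in the units of the state.
- r.get_state(): the state, without advancing time (a new reading comes with each control period).
- cams.snapshot(name): name is "scene" or "side" or "wrist"; returns a dict with "img" (420x560x3 uint8, red, green, blue), "camera_matrix" (3x3 intrinsics, pixels), "camera_from_world" (4x4, takes a point from world to camera coordinates); the wrist camera has in their place "tool_from_camera" (4x4, takes a point from camera to tool coordinates, whose origin is the TCP and whose axes are the flange's). Camera axes: x right, y up, looking along -z (the intrinsics and any distortion apply to the point x, -y, -z); pixel columns grow to the right and rows downward; lengths in m; the calibration is good to about 2 mm. A picture is of the moment at which its call begins: read the wrist's pose just before it. There is no depth.
- r.finish_job(): hands the job in; it is judged then, once.
The state is a dict: "clock": time; "q": joint angles; "qd": joint speeds; "joint_torque": joint torques, N m; "tool_pos": TCP position; "eef_rot": TCP orientation; "contact_force": force on the tool from outside, world axes, zero at the start; "moment": the same for the moment, N m; "opening": opening from 0.0 (shut) to 1.0 (fully open); "finger_force": force on a finger pad.
Only numpy, scipy, OpenCV 4.12 (cv2) and the standard library are available. Lean on these libraries where they do the work, as an engineer would, in place of code of your own. Each camera call takes 0.05 s, during which the arm holds its last target. There are 200 camera calls.

## Working session

There is one attempt and no reset: what is moved stays moved. The work goes in short steps, Python scripts to look and compute and a shell command to move; the robot and the scene stay as the last step left them, time stands still between calls to the robot, and variables do not carry over. Pictures are saved under pics/ and viewed, at most 14 in all, crops included, and the job is handed in when it is done.

```bash
ls; mkdir -p pics
cat > h.py <<'E'
import numpy as np, cv2
from plant import r, cams
from scipy.spatial.transform import Rotation as R
def T():
    s=r.get_state(); M=np.eye(4); M[:3,:3]=R.from_quat(s['eef_rot']).as_matrix(); M[:3,3]=s['tool_pos']; return M
def snap(n,f=None):
    M=T(); d=cams.snapshot(n)
    if n=='wrist': d['w2c']=np.linalg.inv(M@d['tool_from_camera'])
    else: d['w2c']=np.array(d['camera_from_world'])
    if f: cv2.imwrite('pics/'+f,d['img'][:,:,::-1])
    np.savez(''+(f or n)+'.npz',K=d['camera_matrix'],W=d['w2c'],img=d['img']); return d
def ld(f):
    z=np.load(''+f+'.npz'); return z['K'],z['W'],z['img']
def ray(f,u,v):
    K,W,_=ld(f); p=np.linalg.inv(K)@[u,v,1]; d=W[:3,:3].T@(p*[1,-1,-1]); c=-W[:3,:3].T@W[:3,3]; return c,d
def onz(f,u,v,z):
    c,d=ray(f,u,v); return c+d*(z-c[2])/d[2]
def proj(f,P):
    K,W,_=ld(f); P=np.atleast_2d(P); p=(P@W[:3,:3].T+W[:3,3])*[1,-1,-1]; q=p@K.T; return q[:,:2]/q[:,2:]
def tri(*a):
    A=np.zeros((3,3));b=np.zeros(3)
    for f,u,v in a:
        c,d=ray(f,u,v); d=d/np.linalg.norm(d); P=np.eye(3)-np.outer(d,d); A+=P;b+=P@c
    x=np.linalg.solve(A,b); return x,[np.round(proj(f,x)[0]-[u,v],1) for f,u,v in a]
def to(p,rv=None):
    "tool-frame shift mm (first) and turn deg to get TCP to p, rot matrix rv"
    M=T(); print('shift',np.round(M[:3,:3].T@(np.array(p)-M[:3,3])*1000,1), end=' ')
    if rv is not None: print('turn',np.round(R.from_matrix(M[:3,:3].T@rv).as_rotvec(degrees=True),1),end='')
    print()
E
python3 - <<'E'
from h import *
d=[snap('scene','a_scene.png'),snap('side','a_side.png')]
for x in d: print(x['camera_matrix'],np.round(-x['w2c'][:3,:3].T@x['w2c'][:3,3],3), [k for k in x])
print(r.get_state()); print(np.round(T(),3))
E
```

```text
pics
[[540.80381889   0.         292.42003078]
 [  0.         540.80381889 212.56845527]
 [  0.           0.           1.        ]] [-1.175 -0.739  1.015] ['img', 'camera_matrix', 'camera_from_world', 'w2c']
[[397.33054351   0.         280.08065186]
 [  0.         397.33054351 209.93100035]
 [  0.           0.           1.        ]] [ 0.504 -1.004  1.026] ['img', 'camera_matrix', 'camera_from_world', 'w2c']
{'clock': 0.1, 'q': array([ 1.24878711,  0.6898974 , -0.19451793,  1.56622819,  0.15730866,
        0.90250554, -0.21510782]), 'qd': array([ 0.00205717, -0.00118068, -0.00078311, -0.00288115,  0.00153453,
       -0.00021714, -0.00116781]), 'joint_torque': array([-2.23217372e-03, -5.28495455e+01, -1.27077140e+00, -1.53835845e+01,
       -5.24797349e-02,  1.99503069e-03,  5.20469086e-05]), 'tool_pos': array([ 0.21747715, -0.58534041,  0.23799503]), 'eef_rot': array([ 9.84210076e-01,  1.77002398e-01, -2.08779925e-04, -7.96554813e-04]), 'contact_force': array([-0.02242088, -0.55402262, -0.03762706]), 'moment': array([-0.02027807, -0.00311639,  0.00387673]), 'finger_force': 0.0, 'opening': 1.0009966670139232}
[[ 0.937  0.348 -0.001  0.217]
 [ 0.348 -0.937  0.001 -0.585]
 [-0.    -0.002 -1.     0.238]
 [ 0.     0.     0.     1.   ]]
```

View pics/a_scene.png

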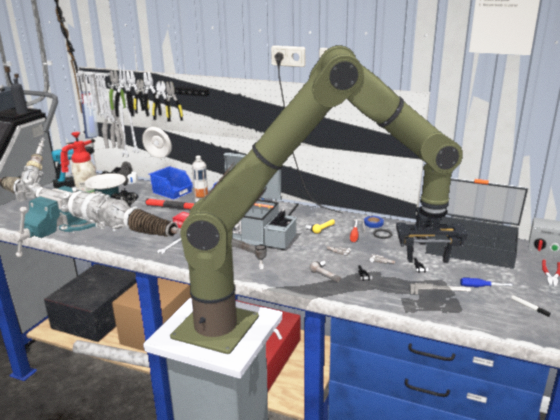

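View pics/a_side.png

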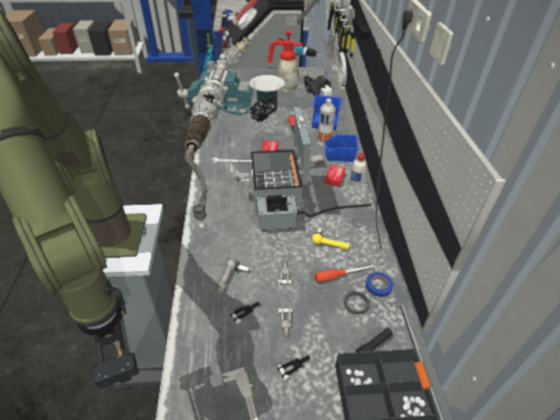

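Side view shows the washer around (277,180), a steel rod end at (232,270), steel clevises at (286,272) and (287,318), black look-alikes at (245,311) and (293,365), and a yellow rod end at (330,241). Next I enlarge it.

Run:
```python
import cv2
a=cv2.imread('pics/a_side.png'); 
c=cv2.resize(a[225:415,160:360],None,fx=4,fy=4,interpolation=cv2.INTER_CUBIC)[:600*2]; c=cv2.resize(a[235:385,180:380],None,fx=4,fy=4,interpolation=cv2.INTER_CUBIC); cv2.imwrite('pics/b1.png',c)
cv2.imwrite('pics/b2.png',cv2.resize(a[95:245,180:380],None,fx=4,fy=4,interpolation=cv2.INTER_CUBIC))
a=cv2.imread('pics/a_scene.png'); cv2.imwrite('pics/b3.png',cv2.resize(a[145:295,190:390],None,fx=4,fy=4,interpolation=cv2.INTER_CUBIC))
```

```text
(no output)
```

View pics/b1.png

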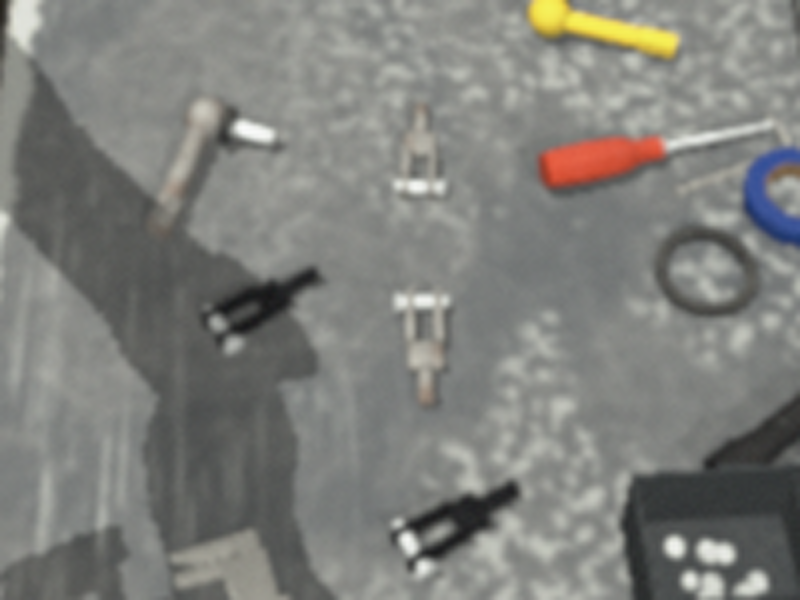

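View pics/b2.png

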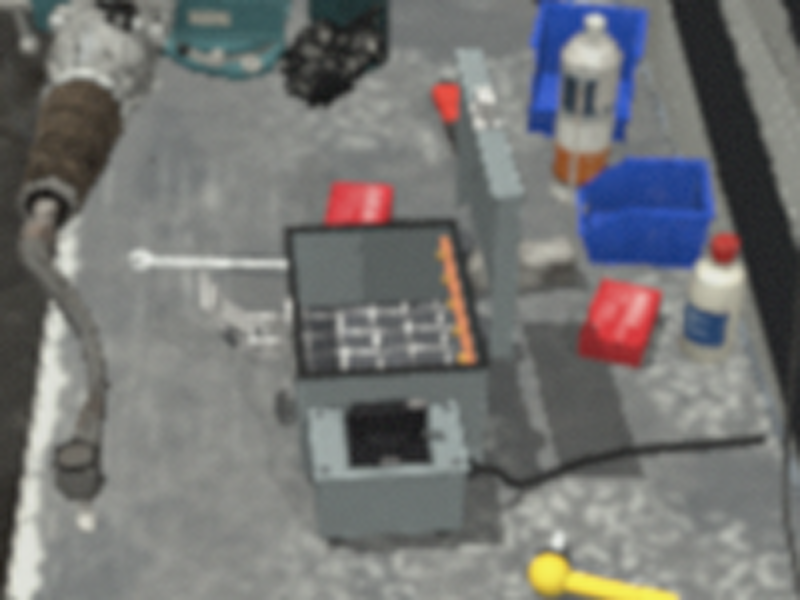

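View pics/b3.png

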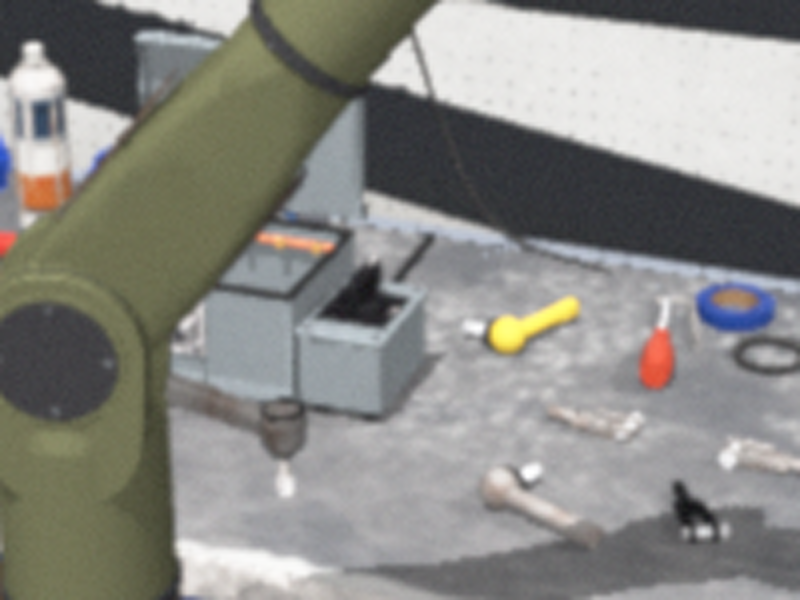

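b1: rod end head (207,112), shank end (160,222), stud tip (280,138); clevises spanning (422,105)-(420,190) and (422,300)-(427,400). b2: rim corners (287,228),(457,222),(485,365),(298,378); isolator box top (308,405)...(466,470); lid upright at (490,190).

Run:
```python
from h import *
f='a_side.png'
def b1(x,y,z): return onz(f,180+(x+.5)/4-.5,235+(y+.5)/4-.5,z)
def b2(x,y,z): return onz(f,180+(x+.5)/4-.5,95+(y+.5)/4-.5,z)
np.set_printoptions(precision=4,suppress=True)
h=b1(207,112,.03);e=b1(160,222,.016);s=b1(280,138,.016)
print('rod',h,e,s,np.linalg.norm(h-e),np.linalg.norm(h-s))
for n,a,b in(('c1',(422,105),(420,190)),('c2',(427,402),(422,297))):
  A=b1(*a,.008);B=b1(*b,.008);print(n,A,B,(A+B)/2,np.linalg.norm(A-B))
c=[b2(*q,.13) for q in((287,228),(457,222),(485,365),(298,378))]
print(np.array(c),[np.linalg.norm(c[i]-c[(i+1)%4]) for i in range(4)],np.mean(c,0))
print(np.array([b2(*q,.092) for q in((308,405),(466,400),(470,470),(315,478))]))
```

```text
rod [ 0.4222 -0.1754  0.03  ] [ 0.387 -0.27   0.016] [ 0.4799 -0.1942  0.016 ] 0.10190893155139702 0.06229780049226073
c1 [ 0.5974 -0.1604  0.008 ] [ 0.5887 -0.2464  0.008 ] [ 0.5931 -0.2034  0.008 ] 0.08641641799364966
c2 [ 0.5788 -0.4292  0.008 ] [ 0.5823 -0.3437  0.008 ] [ 0.5805 -0.3865  0.008 ] 0.08550738971651592
[[0.4994 0.2982 0.13  ]
 [0.6672 0.3    0.13  ]
 [0.6702 0.0774 0.13  ]
 [0.5043 0.0686 0.13  ]] [np.float64(0.1678620846795253), np.float64(0.2225861286089558), np.float64(0.16608300415432814), np.float64(0.22968587780865335)] [0.5853 0.1861 0.13  ]
[[ 0.5124  0.0759  0.092 ]
 [ 0.6546  0.0749  0.092 ]
 [ 0.6486 -0.017   0.092 ]
 [ 0.5155 -0.0194  0.092 ]]
```

Run:
```python
from h import *
to([.580,-.387,.20],np.array([[0,1,0],[1,0,0],[0,0,-1.]]))
```

```text
shift [408.9 -59.5  38. ] turn [ -0.1  -0.1 -69.6]
```

```bash
python3 -m pendant '[[-1,[51,-7.5,5],[0,0,0]],[-1,[51,-7.5,5],[0,0,0]],[-1,[51,-7.5,5],[0,0,0]],[-1,[51,-7.5,5],[0,0,0]],[-1,[51,-7.5,5],[0,0,0]],[-1,[51,-7.5,5],[0,0,0]],[-1,[51,-7.5,5],[0,0,0]],[-1,[51,-7.5,5],[0,0,0]]]'; python3 -m pendant '[[-1,[0,0,0],[0,0,-10]],[-1,[0,0,0],[0,0,-10]],[-1,[0,0,0],[0,0,-10]],[-1,[0,0,0],[0,0,-10]],[-1,[0,0,0],[0,0,-10]],[-1,[0,0,0],[0,0,-10]],[-1,[0,0,0],[0,0,-10]],[-1,[0,0,0],[0,0,0]]]'
python3 - <<'E'
from h import *
d=snap('wrist','c_wrist.png'); print(r.get_state()['q'].round(2)); print(np.round(d['tool_from_camera'],3))
to([.580,-.387,.20],np.array([[0,1,0],[1,0,0],[0,0,-1.]]))
E
```

```text
clock: 1.1
tool_pos: [0.5803, -0.3865, 0.1981]
eef_rot: [0.984, 0.177, -0.0, -0.0]
contact_force: [-0.9, -0.1, 0.4]
opening: 1.001
finger_force: 0.0
clock: 2.1
tool_pos: [0.5788, -0.3875, 0.1981]
eef_rot: [0.705, 0.709, 0.0, -0.001]
contact_force: [-0.3, 0.2, -1.1]
opening: 0.998
finger_force: 0.0
[ 0.75  0.86 -0.47  1.35  0.41  1.02  0.21]
[[-0.     0.948  0.319  0.083]
 [ 1.     0.     0.    -0.   ]
 [ 0.     0.319 -0.948 -0.146]
 [ 0.     0.     0.     1.   ]]
shift [ 0.5  1.1 -1.8] turn [-0.  -0.   0.2]
```

View pics/c_wrist.png

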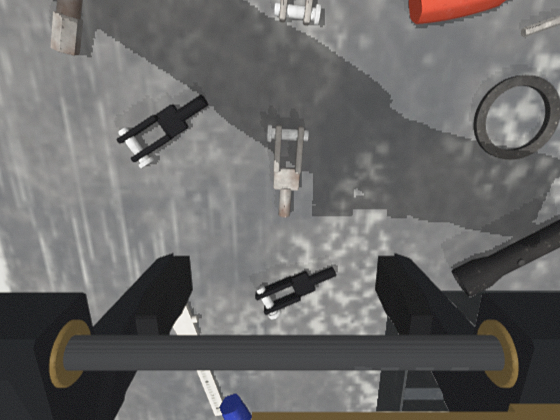

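Wrist view: clevis c2 runs from its pin (287,128) to its shank end (286,217); rod-end shank at the top left (68,30).

Run:
```python
from h import *
f='c_wrist.png'
A=onz(f,286,217,.008);B=onz(f,287.5,125,.008);print(A,B,(A+B)/2,A-B)
m=(A+B)/2; print(proj(f,[m])); to([m[0],m[1],.005])
```

```text
[ 0.58152452 -0.43049318  0.008     ] [ 0.58231465 -0.33706848  0.008     ] [ 0.58191958 -0.38378083  0.008     ] [-0.00079013 -0.0934247   0.        ]
[[286.71762816 172.98547307]]
shift [  3.6   3.1 193.2]
```

```bash
python3 -m pendant '[[-1,[3.5,3,40],[0,0,0]],[-1,[0,0,50],[0,0,0]],[-1,[0,0,50],[0,0,0]],[-1,[0,0,35],[0,0,0]],[-1,[0,0,18],[0,0,0]],[0,[0,0,0],[0,0,0]],[1,[0,0,0],[0,0,0]],[1,[0,0,0],[0,0,0]]]' 35; python3 -m pendant '[[1,[0,0,0],[0,0,0]],[1,[0,0,0],[0,0,0]],[1,[0,0,-50],[0,0,0]],[1,[0,0,-60],[0,0,0]],[1,[0,0,-60],[0,0,0]],[1,[0,0,-60],[0,0,0]],[1,[0,0,0],[0,0,0]]]' 35
```

```text
clock: 3.15
tool_pos: [0.5834, -0.3846, 0.0075]
eef_rot: [0.705, 0.709, 0.0, 0.001]
contact_force: [-0.0, 0.4, -0.5]
opening: 0.679
finger_force: 0.0
clock: 4.03
tool_pos: [0.5855, -0.3851, 0.2422]
eef_rot: [0.705, 0.709, 0.002, 0.006]
contact_force: [-1.2, -0.3, -0.9]
opening: -0.001
finger_force: 0.0
```

```bash
python3 -m pendant '[[-1,[-3.5,-5,44],[0,0,0]],[-1,[0,0,0],[0,0,0]],[-1,[0,0,0],[0,0,0]],[-1,[0,0,0],[0,0,0]],[-1,[0,0,0],[0,0,0]],[-1,[0,0,0],[0,0,0]],[-1,[0,0,0],[0,0,0]],[-1,[0,0,0],[0,0,0]]]'
python3 - <<'E'
from h import *
snap('wrist','d_wrist.png')
a=ld('c_wrist.png')[2].astype(int);b=ld('d_wrist.png')[2].astype(int)
np.set_printoptions(linewidth=200)
def m(im):
    c=im[100:240,235:340]; hsv=cv2.cvtColor(c.astype(np.uint8),cv2.COLOR_RGB2HSV); k=(c.min(2)>140); ys,xs=np.where(k); return k.sum(),xs.mean()+235,ys.mean()+100
print(m(a),m(b))
for dx in range(-8,9,2): print(dx,[int(np.abs(np.roll(b,(dy,dx),(0,1))[110:225,260:312]-a[110:225,260:312]).mean()) for dy in range(-10,11,2)])
to([.5819,-.3838,.004])
E
```

```text
clock: 5.03
tool_pos: [0.5773, -0.3875, 0.1918]
eef_rot: [0.705, 0.71, -0.0, 0.0]
contact_force: [0.0, 0.2, 0.6]
opening: 0.889
finger_force: 0.0
(np.int64(1808), np.float64(291.67809734513276), np.float64(193.1266592920354)) (np.int64(1880), np.float64(288.1723404255319), np.float64(191.13031914893617))
-8 [26, 25, 24, 23, 22, 23, 24, 26, 27, 29, 30]
-6 [25, 24, 22, 20, 19, 20, 21, 23, 25, 27, 29]
-4 [23, 21, 18, 16, 14, 14, 17, 19, 22, 24, 26]
-2 [21, 17, 14, 10, 6, 7, 11, 14, 18, 21, 24]
0 [21, 18, 15, 12, 10, 10, 13, 17, 20, 23, 25]
2 [24, 22, 20, 17, 15, 15, 17, 19, 22, 24, 26]
4 [26, 24, 22, 21, 19, 18, 19, 21, 23, 24, 26]
6 [27, 25, 24, 22, 21, 20, 20, 22, 23, 25, 26]
8 [27, 26, 25, 23, 22, 21, 21, 22, 23, 25, 26]
shift [  3.7   4.7 187.7]
```

Unmoved; the fingers just need more time.

```bash
python3 -m pendant '[[0,[3.5,4.5,45],[0,0,0]],[0,[0,0,50],[0,0,0]],[0,[0,0,50],[0,0,0]],[0,[0,0,30],[0,0,0]],[0,[0,0,12.5],[0,0,0]],[1,[0,0,0],[0,0,0]],[1,[0,0,0],[0,0,0]],[1,[0,0,0],[0,0,0]]]' 35; python3 -m pendant '[[1,[0,0,0],[0,0,0]],[1,[0,0,0],[0,0,0]],[1,[0,0,0],[0,0,0]],[1,[0,0,0],[0,0,0]]]'
```

```text
clock: 6.08
tool_pos: [0.5828, -0.3846, 0.0059]
eef_rot: [0.705, 0.709, 0.0, 0.001]
contact_force: [0.3, -0.8, 2.0]
opening: 0.296
finger_force: 34.9
clock: 6.58
tool_pos: [0.5828, -0.3846, 0.0058]
eef_rot: [0.705, 0.709, 0.0, 0.001]
contact_force: [-0.6, -0.8, 5.7]
opening: 0.294
finger_force: 34.9
```

```bash
python3 -m pendant '[[1,[0,0,-40],[0,0,0]],[1,[0,0,-50],[0,0,0]],[1,[0,0,-50],[0,0,0]],[1,[0,0,-50],[0,0,0]],[1,[10,0,-50],[0,0,0]],[1,[50,0,0],[0,0,0]],[1,[50,-2,0],[0,0,0]],[1,[50,-2,0],[0,0,0]]]'; python3 -m pendant '[[1,[50,-2,0],[0,0,0]],[1,[50,-2,0],[0,0,0]],[1,[50,-2,0],[0,0,0]],[1,[50,-2,0],[0,0,0]],[1,[50,-2,0],[0,0,0]],[1,[50,0,0],[0,0,0]],[1,[50,0,0],[0,0,0]],[1,[14,0,0],[0,0,0]]]';python3 -m pendant '[[1,[0,0,0],[0,0,-10]],[1,[0,0,0],[0,0,-10]],[1,[0,0,0],[0,0,-10]],[1,[0,0,0],[0,0,-10]],[1,[0,0,0],[0,0,-10]],[1,[0,0,0],[0,0,-10]],[1,[0,0,0],[0,0,-10]],[1,[0,0,0],[0,0,-10]]]';python3 -m pendant '[[1,[0,0,0],[0,0,-10]],[1,[0,0,0],[0,0,0]]]'
python3 - <<'E'
from h import *
print(r.get_state()['q'].round(2)); to([.57,.14,.08],np.diag([-1,1,-1.]))
snap('wrist','e_wrist.png')
E
```

```text
clock: 7.58
tool_pos: [0.576, -0.2224, 0.2442]
eef_rot: [0.705, 0.709, -0.0, -0.0]
contact_force: [1.2, -0.2, -1.9]
opening: 0.3
finger_force: 34.9
clock: 8.57
tool_pos: [0.5631, 0.1447, 0.2444]
eef_rot: [0.703, 0.712, 0.001, -0.001]
contact_force: [-0.9, -0.6, -1.9]
opening: 0.297
finger_force: 34.9
clock: 9.57
tool_pos: [0.5642, 0.1382, 0.2438]
eef_rot: [0.082, 0.997, -0.001, -0.0]
contact_force: [-0.2, -0.0, -0.9]
opening: 0.295
finger_force: 34.9
clock: 9.82
tool_pos: [0.5642, 0.1384, 0.2436]
eef_rot: [-0.002, 1.0, -0.0, -0.001]
contact_force: [-0.2, -0.2, -1.6]
opening: 0.295
finger_force: 34.9
[ 0.17  0.75 -0.89  1.68  0.66  1.04  0.63]
shift [ -6.    1.7 163.6] turn [-0.1 -0.1  0.2]
```

View pics/e_wrist.png

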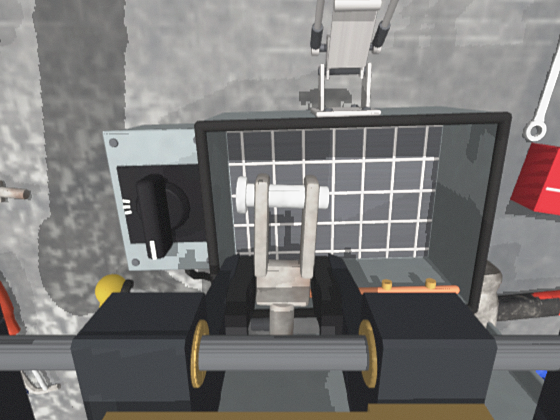

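Wrist view: tub with basket below, clevis held; isolator handle at (150,215) with white pointer at (150,248); latch at (350,60).

```bash
python3 -m pendant '[[1,[-6,0,50],[0,0,0]],[1,[0,0,50],[0,0,0]],[1,[0,0,45],[0,0,0]],[1,[0,0,25],[0,0,0]],[1,[0,0,0],[0,0,0]],[0.1,[0,0,0],[0,0,0]],[0.1,[0,0,0],[0,0,0]],[0.1,[0,0,0],[0,0,0]]]'; python3 -m pendant '[[0.1,[0,0,0],[0,0,0]],[0,[0,0,-50],[0,0,0]],[0,[0,0,-60],[0,0,0]],[0,[0,0,-60],[0,0,0]],[0,[0,0,0],[0,0,0]]]'
python3 - <<'E'
from h import *
snap('wrist','f_wrist.png'); snap('side','f_side.png')
a=ld('a_side.png')[2].astype(int);b=ld('f_side.png')[2].astype(int)
d=np.abs(a-b).sum(2)
for n,(x0,y0,x1,y1) in dict(rod=(215,255,255,295),c1=(275,258,295,286),c2=(275,305,295,337)).items(): print(n,d[y0:y1,x0:x1].mean())
to([.593,-.203,.15],np.array([[0,1,0],[1,0,0],[0,0,-1.]]))
E
```

```text
clock: 10.88
tool_pos: [0.571, 0.1401, 0.0754]
eef_rot: [-0.003, 1.0, 0.0, 0.001]
contact_force: [1.0, -0.7, -0.0]
opening: 0.452
finger_force: 0.0
clock: 11.5
tool_pos: [0.5724, 0.142, 0.2493]
eef_rot: [-0.003, 1.0, 0.002, 0.004]
contact_force: [0.0, -1.0, -0.4]
opening: 0.501
finger_force: 0.0
rod 11.548125
c1 5.269642857142857
c2 47.0578125
shift [ -20.5 -342.6   94.7] turn [ 0.   0.1 90.4]
```

```bash
python3 -m pendant '[[0,[-3,-50,0],[0,0,0]],[0,[-3,-50,0],[0,0,0]],[0,[-3,-50,0],[0,0,10]],[0,[-6,-46,0],[0,0,10]],[0,[-13,-45,0],[0,0,10]],[0,[-21,-41,0],[0,0,10]],[0,[-30,-35,0],[0,0,10]],[0,[0,0,20],[0,0,10]]]';python3 -m pendant '[[0,[0,0,20],[0,0,10]],[0,[0,0,20],[0,0,10]],[0,[0,0,0],[0,0,10]],[0,[0,0,0],[0,0,0]]]'
python3 - <<'E'
from h import *
print(r.get_state()['q'].round(2));to([.593,-.203,.198],np.array([[0,1,0],[1,0,0],[0,0,-1.]]))
snap('wrist','g_wrist.png')
print(proj('g_wrist.png',[[.593,-.203,.008],[.5974,-.1604,.008],[.5887,-.2464,.008]]))
E
```

```text
clock: 12.6
tool_pos: [0.5733, -0.2012, 0.2224]
eef_rot: [0.503, 0.864, -0.002, 0.0]
contact_force: [0.2, 1.2, 0.3]
opening: 0.499
finger_force: 0.0
clock: 13.1
tool_pos: [0.5731, -0.1951, 0.1823]
eef_rot: [0.704, 0.71, -0.001, -0.001]
contact_force: [0.2, -0.1, 0.3]
opening: 0.496
finger_force: 0.0
[ 0.51  0.76 -0.46  1.67  0.44  0.82 -0.14]
shift [ -8.1  19.7 -15.7] turn [-0.2  0.   0.5]
[[304.74714801 188.57142185]
 [310.82440873 144.15568353]
 [299.22815632 230.24120032]]
```

View pics/g_wrist.png

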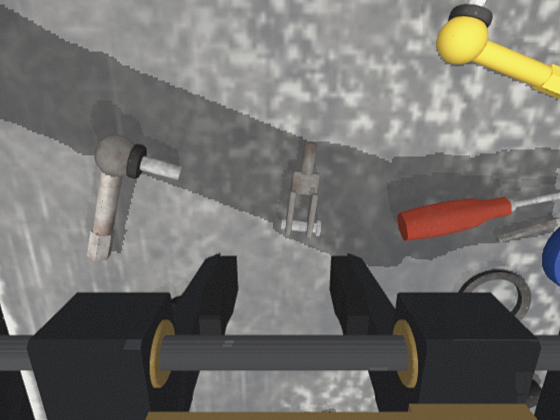

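Clevis c1: shank end (310,143), pin (301,230). Rod end: head (115,157), shank end (98,252), stud tip (180,172).

Run:
```python
from h import *
f='g_wrist.png'
A=onz(f,310,143,.008);B=onz(f,301,234,.008);d=(A-B)[:2];L=np.linalg.norm(d);d/=L;m=(A+B)/2;print(A,B,m,L)
to([m[0],m[1],.004],np.array([[d[0],d[1],0],[d[1],-d[0],0],[0,0,-1.]]))
H=onz(f,115,156,.02);E=onz(f,98,256,.012);S=onz(f,180,172,.016);print(H,E,S,np.linalg.norm((H-E)[:2]))
```

```text
[ 0.59660462 -0.15934629  0.008     ] [ 0.59057607 -0.25046955  0.008     ] [ 0.59359034 -0.20490792  0.008     ] 0.0913224595205141
shift [-10.   20.5 178.8] turn [-0.2  0.   4.4]
[ 0.42071845 -0.17081974  0.02      ] [ 0.38437736 -0.27518663  0.012     ] [ 0.47676122 -0.18594065  0.016     ] 0.11051300432093311
```

```bash
python3 -m pendant '[[0,[-10,20.5,45],[0,0,0]],[0,[0,0,50],[0,0,4]],[0,[0,0,50],[0,0,0]],[0,[0,0,23],[0,0,0]],[0,[0,0,10],[0,0,0]],[1,[0,0,0],[0,0,0]],[1,[0,0,0],[0,0,0]],[1,[0,0,0],[0,0,0]]]' 35; python3 -m pendant '[[1,[0,0,0],[0,0,0]],[1,[0,0,0],[0,0,0]],[1,[0,0,-40],[0,0,0]],[1,[0,0,-60],[0,0,0]],[1,[0,0,-60],[0,0,0]],[1,[0,0,-60],[0,0,0]],[1,[0,0,-20],[0,0,0]]]'
python3 - <<'E'
from h import *
to([.57,.235,.25],np.diag([-1,1,-1.]))
E
```

```text
clock: 14.15
tool_pos: [0.5956, -0.2053, 0.0073]
eef_rot: [0.729, 0.685, 0.0, 0.001]
contact_force: [0.3, -0.3, 0.3]
opening: 0.297
finger_force: 34.7
clock: 15.02
tool_pos: [0.5967, -0.2051, 0.2504]
eef_rot: [0.729, 0.684, 0.002, 0.003]
contact_force: [-0.4, 0.0, -2.0]
opening: 0.297
finger_force: 34.7
shift [ 4.376e+02 -5.440e+01 -4.000e-01] turn [  0.2   0.3 -93.6]
```

```bash
python3 -m pendant '[[1,[0,0,0],[0,0,-10]],[1,[0,0,0],[0,0,-10]],[1,[0,0,0],[0,0,-10]],[1,[0,0,0],[0,0,-10]],[1,[0,0,0],[0,0,-10]],[1,[0,0,0],[0,0,-10]],[1,[0,0,0],[0,0,-10]],[1,[0,0,0],[0,0,-10]]]';python3 -m pendant '[[1,[0,0,0],[0,0,-10]],[1,[28,50,0],[0,0,-3.5]],[1,[0,60,0],[0,0,0]],[1,[0,60,0],[0,0,0]],[1,[0,60,0],[0,0,0]],[1,[0,60,0],[0,0,0]],[1,[0,60,0],[0,0,0]],[1,[0,60,0],[0,0,0]]]';python3 -m pendant '[[1,[0,30,0],[0,0,0]],[1,[0,0,0],[0,0,0]]]'
python3 - <<'E'
from h import *
to([.57,.235,.08],np.diag([-1,1,-1.]))
E
```

```text
clock: 16.02
tool_pos: [0.5944, -0.2052, 0.2458]
eef_rot: [0.116, 0.993, -0.0, -0.001]
contact_force: [-0.2, 0.9, -1.2]
opening: 0.298
finger_force: 34.7
clock: 17.02
tool_pos: [0.5707, 0.2079, 0.2458]
eef_rot: [0.001, 1.0, -0.001, -0.0]
contact_force: [0.1, -1.1, -1.1]
opening: 0.301
finger_force: 34.7
clock: 17.27
tool_pos: [0.5696, 0.2401, 0.2461]
eef_rot: [-0.002, 1.0, 0.001, -0.0]
contact_force: [-0.2, -0.7, -2.1]
opening: 0.297
finger_force: 34.7
shift [ -0.5  -5.4 166.1] turn [ 0.1 -0.   0.2]
```

```bash
python3 -m pendant '[[1,[0,-5,50],[0,0,0]],[1,[0,0,50],[0,0,0]],[1,[0,0,46],[0,0,0]],[1,[0,0,25],[0,0,0]],[1,[0,0,0],[0,0,0]],[0.1,[0,0,0],[0,0,0]],[0.1,[0,0,0],[0,0,0]],[0.1,[0,0,0],[0,0,0]]]'; python3 -m pendant '[[0.1,[0,0,0],[0,0,0]],[0,[0,0,-50],[0,0,0]],[0,[0,0,-60],[0,0,0]],[0,[0,0,-60],[0,0,0]],[0,[20,-50,0],[0,0,0]],[0,[20,-55,0],[0,0,0]],[0,[20,-55,0],[0,0,0]],[0,[20,-55,0],[0,0,0]]]'; python3 -m pendant '[[0,[20,-55,0],[0,0,10]],[0,[10,-59,0],[0,0,10]],[0,[-1,-59,0],[0,0,10]],[0,[0,0,0],[0,0,10]],[0,[0,0,0],[0,0,10]],[0,[0,0,0],[0,0,10]],[0,[0,0,0],[0,0,10]],[0,[0,0,0],[0,0,10]]]';python3 -m pendant '[[0,[0,0,0],[0,0,10]],[0,[0,0,0],[0,0,10]],[0,[0,0,0],[0,0,9]],[0,[0,0,0],[0,0,0]]]'
python3 - <<'E'
from h import *
print(r.get_state()['q'].round(2))
snap('wrist','h_wrist.png'); b=snap('side','h_side.png')['img'].astype(int)
a=ld('a_side.png')[2].astype(int)
d=np.abs(a-b).sum(2)
for n,(x0,y0,x1,y1) in dict(rod=(215,255,255,295),c1=(275,258,295,286),c2=(275,305,295,337)).items(): print(n,d[y0:y1,x0:x1].mean())
x=np.array([.329,.944,0]);to([.4075,-.209,.2],np.c_[x,[x[1],-x[0],0],[0,0,-1]])
print(proj('h_wrist.png',[[.4207,-.1708,.02],[.3844,-.2752,.012],[.4768,-.1859,.016]]))
E
```

```text
clock: 18.27
tool_pos: [0.5716, 0.2319, 0.0764]
eef_rot: [0.001, 1.0, 0.0, 0.001]
contact_force: [0.6, -0.4, 0.1]
opening: 0.451
finger_force: 0.0
clock: 19.27
tool_pos: [0.4898, 0.015, 0.2455]
eef_rot: [0.001, 1.0, -0.0, 0.0]
contact_force: [-0.2, -1.5, 1.2]
opening: 0.501
finger_force: 0.0
clock: 20.27
tool_pos: [0.4309, -0.1501, 0.2455]
eef_rot: [0.646, 0.764, 0.0, 0.0]
contact_force: [0.9, -0.0, 0.8]
opening: 0.501
finger_force: 0.0
clock: 20.78
tool_pos: [0.4309, -0.15, 0.2455]
eef_rot: [0.814, 0.581, 0.0, 0.0]
contact_force: [1.1, 0.1, -0.1]
opening: 0.502
finger_force: 0.0
[ 0.51  0.48 -0.41  2.04  0.3   0.68 -0.43]
rod 46.17375
c1 119.79107142857143
c2 47.3015625
shift [-63.3  -3.   45.4] turn [0.  0.  0.3]
[[280.70294935 188.74497047]
 [280.69317624 272.7964419 ]
 [332.32522194 184.34120564]]
```

View pics/h_wrist.png

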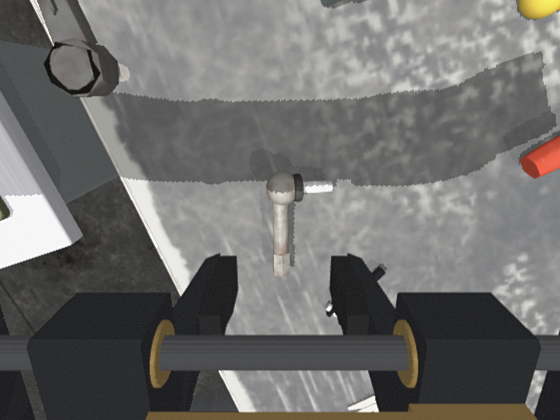

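Rod end exactly where predicted: head (281,188), end (280,273), stud tip (332,186).

```bash
python3 -m pendant '[[0,[-50,-3,30],[0,0,0]],[0,[-13.5,0,50],[0,0,0]],[0,[0,0,50],[0,0,0]],[0,[0,0,50],[0,0,0]],[0,[0,0,40],[0,0,0]],[0,[0,0,19],[0,0,0]],[1,[0,0,0],[0,0,0]],[1,[0,0,0],[0,0,0]]]' 50; python3 -m pendant '[[1,[0,0,0],[0,0,0]],[1,[0,0,0],[0,0,0]],[1,[0,0,0],[0,0,0]],[1,[0,0,-40],[0,0,0]],[1,[0,0,-60],[0,0,0]],[1,[0,0,-60],[0,0,0]],[1,[0,0,-60],[0,0,0]],[1,[0,0,-20],[0,0,0]]]'
python3 - <<'E'
from h import *
to([.58,.186,.245],np.diag([-1,1,-1.]))
E
```

```text
clock: 21.88
tool_pos: [0.4088, -0.2105, 0.0156]
eef_rot: [0.815, 0.58, -0.001, -0.001]
contact_force: [-0.1, -0.2, 0.1]
opening: 0.298
finger_force: 0.0
clock: 22.88
tool_pos: [0.4105, -0.2107, 0.2585]
eef_rot: [0.815, 0.58, 0.0, 0.001]
contact_force: [0.1, -1.3, -4.1]
opening: 0.183
finger_force: 49.9
shift [430.4  30.   13.3] turn [ 1.000e-01  2.000e-01 -1.091e+02]
```

```bash
python3 -m pendant '[[1,[0,0,0],[0,0,-10]],[1,[0,0,0],[0,0,-10]],[1,[0,0,0],[0,0,-10]],[1,[0,0,0],[0,0,-10]],[1,[0,0,0],[0,0,-10]],[1,[0,0,0],[0,0,-10]],[1,[0,0,0],[0,0,-10]],[1,[0,0,0],[0,0,-10]]]';python3 -m pendant '[[1,[0,0,0],[0,0,-10]],[1,[0,0,0],[0,0,-10]],[1,[0,0,0],[0,0,-9]],[1,[-25,56,0],[0,0,0]],[1,[-25,56,0],[0,0,0]],[1,[-25,56,0],[0,0,0]],[1,[-25,56,0],[0,0,0]],[1,[-25,56,0],[0,0,0]]]';python3 -m pendant '[[1,[-25,56,0],[0,0,0]],[1,[-20,56,0],[0,0,0]],[1,[0,0,0],[0,0,0]],[1,[0,0,0],[0,0,0]]]'
python3 - <<'E'
from h import *
to([.58,.186,.08],np.diag([-1,1,-1.])); snap('wrist','i_wrist.png')
print(r.get_state()['opening'])
E
```

```text
clock: 23.88
tool_pos: [0.4085, -0.2106, 0.2548]
eef_rot: [0.249, 0.969, -0.0, -0.002]
contact_force: [0.1, 0.2, -3.1]
opening: 0.186
finger_force: 49.9
clock: 24.88
tool_pos: [0.535, 0.0704, 0.2542]
eef_rot: [0.001, 1.0, -0.0, -0.002]
contact_force: [1.0, -0.3, -3.9]
opening: 0.184
finger_force: 49.9
clock: 25.38
tool_pos: [0.5794, 0.1804, 0.2538]
eef_rot: [0.001, 1.0, -0.001, -0.002]
contact_force: [-0.5, -0.6, -3.7]
opening: 0.183
finger_force: 49.9
shift [ -1.5   5.9 173.8] turn [-0.1 -0.3 -0.1]
0.18717922609911206
```

View pics/i_wrist.png

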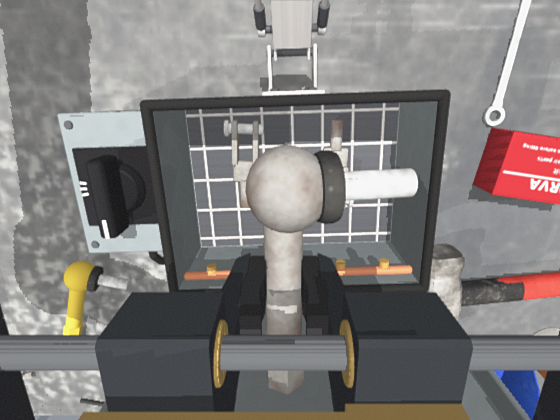

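Both clevises lie in the basket at (240,165) and (337,150); rod end held over the tub. Tub rim front corners (141,102), (449,92); latch blade at (290,25), isolator handle (105,195), pointer (104,228).

```bash
python3 -m pendant '[[1,[0,5,50],[0,0,0]],[1,[0,0,50],[0,0,0]],[1,[0,0,48],[0,0,0]],[1,[0,0,30],[0,0,0]],[1,[0,0,0],[0,0,0]],[0.2,[0,0,0],[0,0,0]],[0.2,[0,0,0],[0,0,0]],[0.2,[0,0,0],[0,0,0]]]'; python3 -m pendant '[[0.2,[0,0,0],[0,0,0]],[0.2,[0,0,-30],[0,0,0]],[0,[0,0,-60],[0,0,0]],[0,[0,0,-60],[0,0,0]],[0,[0,0,-40],[0,0,0]],[0,[0,0,0],[0,0,0]],[0,[0,0,0],[0,0,0]]]'
python3 - <<'E'
from h import *
np.set_printoptions(precision=4,suppress=True)
for f,a,b in (('i_wrist.png',(141,102),(449,92)),('e_wrist.png',(196,121),(511,116))):
    print(onz(f,*a,.13),onz(f,*b,.13))
print('handle',onz('i_wrist.png',101,157,.131),onz('i_wrist.png',105,236,.131),'e',onz('e_wrist.png',150,178,.131),onz('e_wrist.png',153,256,.131))
snap('wrist','j_wrist.png'); s=snap('scene','j_scene.png')
print(T()[:3,3])
E
```

```text
clock: 26.42
tool_pos: [0.5802, 0.1867, 0.0783]
eef_rot: [0.001, 1.0, 0.001, -0.0]
contact_force: [0.0, 0.4, -0.2]
opening: 0.401
finger_force: 0.0
clock: 27.3
tool_pos: [0.5797, 0.1856, 0.2659]
eef_rot: [0.001, 1.0, -0.001, -0.002]
contact_force: [-0.6, -0.7, 0.4]
opening: 0.5
finger_force: 0.0
[0.505  0.0736 0.13  ] [0.4983 0.3033 0.13  ]
[0.5037 0.0741 0.13  ] [0.4993 0.304  0.13  ]
handle [0.5464 0.0371 0.131 ] [0.6137 0.0293 0.131 ] e [0.5465 0.0357 0.131 ] [0.6131 0.0302 0.131 ]
[0.5794 0.1855 0.2651]
```

View pics/j_wrist.png

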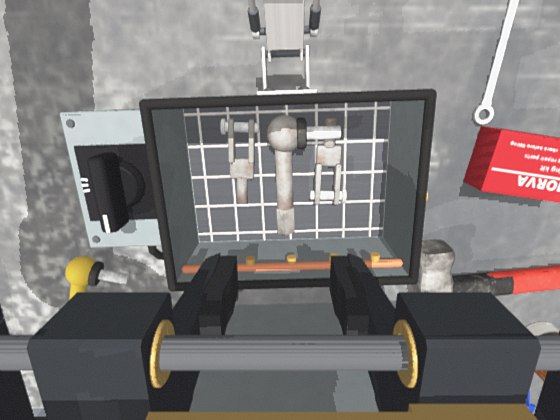

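All three parts lie in the tub. Washer origin ≈ (0.5865, 0.190), yaw ≈ +1.4°. Next the lid.

Run:
```python
from h import *
np.set_printoptions(precision=4,suppress=True)
f='a_side.png'
def b2(x,y,z): return onz(f,180+(x+.5)/4-.5,95+(y+.5)/4-.5,z)
for z in (.31,):
  for q in ((458,50),(485,48),(497,198),(521,190)): print(q,b2(*q,z))
c=np.array([.5865,.19]);X=np.array([.9997,.0245]);Y=np.array([-.0245,.9997])
for th in (1.7,1.5,1.57):
  for y in (.12,-.12):
   for off in (0,.016):
    rr=.178; xx=.088-rr*np.cos(th)+off*np.sin(th); z=.134+rr*np.sin(th)+off*np.cos(th)
    P=[*(c+X*xx+Y*y),z]; u=proj(f,[P])[0]; print(th,y,off,np.round(P,3),(u-[180,95])*4)
```

```text
(458, 50) [0.6625 0.3137 0.31  ]
(485, 48) [0.6877 0.3163 0.31  ]
(497, 198) [0.6699 0.0703 0.31  ]
(521, 190) [0.6908 0.0809 0.31  ]
1.7 0.12 0 [0.694 0.313 0.311] [491.2784  47.7376]
1.7 0.12 0.016 [0.71  0.313 0.308] [508.235   49.1847]
1.7 -0.12 0 [0.7   0.073 0.311] [532.538  193.2422]
1.7 -0.12 0.016 [0.716 0.073 0.308] [551.7078 194.5807]
1.5 0.12 0 [0.659 0.312 0.312] [452.9368  48.0318]
1.5 0.12 0.016 [0.675 0.312 0.313] [470.2639  46.3154]
1.5 -0.12 0 [0.665 0.072 0.312] [489.0869 193.9858]
1.5 -0.12 0.016 [0.681 0.072 0.313] [508.7595 191.975 ]
1.57 0.12 0 [0.671 0.312 0.312] [466.4331  47.1262]
1.57 0.12 0.016 [0.687 0.313 0.312] [483.728   46.5189]
1.57 -0.12 0 [0.677 0.072 0.312] [504.4015 192.8757]
1.57 -0.12 0.016 [0.693 0.073 0.312] [524.0115 192.0386]
```

```bash
python3 -m pendant '[[1,[0,0,-50],[0,0,0]],[1,[0,0,-55],[0,0,0]],[1,[0,4,-50],[0,0,0]],[1,[-50,0,0],[0,0,0]],[1,[-50,0,0],[0,0,0]],[1,[-48,0,0],[0,0,0]],[1,[0,0,0],[0,0,0]],[1,[0,0,0],[0,0,0]]]' 20
python3 - <<'E'
from h import *
to([.728,.19,.275],np.diag([-1,1,-1.])); print(r.get_state()['q'].round(2))
E
```

```text
clock: 28.4
tool_pos: [0.7276, 0.1907, 0.4197]
eef_rot: [-0.0, 1.0, -0.0, -0.003]
contact_force: [-0.0, -0.4, 0.1]
opening: 0.003
finger_force: 0.0
shift [ -1.3  -0.6 144.7] turn [-0.  -0.3  0. ]
[-0.05  0.91 -1.02  0.7   0.75  1.78  0.93]
```

```bash
python3 -m pendant '[[1,[0,0,50],[0,0,0]],[1,[0,0,50],[0,0,0]],[1,[0,0,44],[0,0,0]],[1,[0,0,0],[0,0,0]],[1,[12,0,0],[0,0,0]],[1,[12,0,0],[0,0,0]],[1,[18,0,1],[0,0,0]],[1,[18,0,2],[0,0,0]]]'; python3 -m pendant '[[1,[18,0,4],[0,0,0]],[1,[18,0,5],[0,0,0]],[1,[16,0,9],[0,0,0]],[1,[16,0,10],[0,0,0]],[1,[14,0,13],[0,0,0]],[1,[13,0,13],[0,0,0]],[1,[0,0,0],[0,0,0]]]'
```

```text
clock: 29.4
tool_pos: [0.6706, 0.1901, 0.2796]
eef_rot: [0.002, 1.0, 0.001, 0.004]
contact_force: [5.2, -1.9, 6.2]
opening: 0.006
finger_force: 3.0
clock: 30.28
tool_pos: [0.5725, 0.1905, 0.2228]
eef_rot: [0.0, 1.0, -0.0, -0.001]
contact_force: [-0.1, -0.8, -0.2]
opening: 0.007
finger_force: 0.0
```

```bash
python3 -m pendant '[[1,[10,0,16],[0,0,0]],[1,[10,0,16],[0,0,0]],[1,[6,0,12],[0,0,0]],[1,[4,0,10],[0,0,0]],[1,[0,0,8],[0,0,0]],[1,[0,0,0],[0,0,0]]]'; python3 -m pendant '[[1,[0,0,4],[0,0,0]],[1,[0,0,3],[0,0,0]],[1,[0,0,2],[0,0,0]],[1,[0,0,1],[0,0,0]],[1,[0,0,0],[0,0,0]]]'
```

```text
clock: 31.02
tool_pos: [0.5422, 0.1901, 0.1581]
eef_rot: [0.001, 1.0, -0.0, -0.002]
contact_force: [-0.2, -1.2, -0.1]
opening: 0.005
finger_force: 0.0
clock: 31.65
tool_pos: [0.5424, 0.1904, 0.1505]
eef_rot: [0.001, 1.0, -0.0, -0.001]
contact_force: [-3.5, -3.2, 14.3]
opening: 0.004
finger_force: 6.7
```

```bash
python3 -m pendant '[[1,[0,0,2],[0,0,0]],[1,[0,0,1],[0,0,0]],[1,[0,0,0],[0,0,0]]]'; python3 -m pendant '[[1,[0,0,-30],[0,0,0]],[1,[0,0,-60],[0,0,0]],[1,[60,0,-60],[0,0,0]],[1,[60,0,-10],[0,0,0]],[1,[0,0,0],[0,0,0]],[1,[0,0,0],[0,0,0]]]'
python3 - <<'E'
from h import *
snap('wrist','k_wrist.png'); snap('scene','k_scene.png'); snap('side','k_side.png'); print(T()[:3,3])
a=cv2.imread('pics/k_wrist.png')[0:240,120:440]
b=cv2.imread('pics/k_side.png')[140:200,215:295]
b=cv2.resize(b,(800,600),interpolation=cv2.INTER_CUBIC)
cv2.imwrite('pics/k1.png',cv2.resize(a,None,fx=2.5,fy=2.5,interpolation=cv2.INTER_CUBIC)); cv2.imwrite('pics/k2.png',b)
E
```

```text
clock: 32.02
tool_pos: [0.5424, 0.1904, 0.1503]
eef_rot: [0.001, 1.0, -0.001, -0.0]
contact_force: [-7.6, -8.4, 33.8]
opening: 0.007
finger_force: 16.9
clock: 32.78
tool_pos: [0.4398, 0.1902, 0.2904]
eef_rot: [0.001, 1.0, -0.0, -0.001]
contact_force: [1.0, 0.3, -0.0]
opening: 0.006
finger_force: 0.0
[0.44003355 0.19041385 0.28988038]
```

View pics/k1.png

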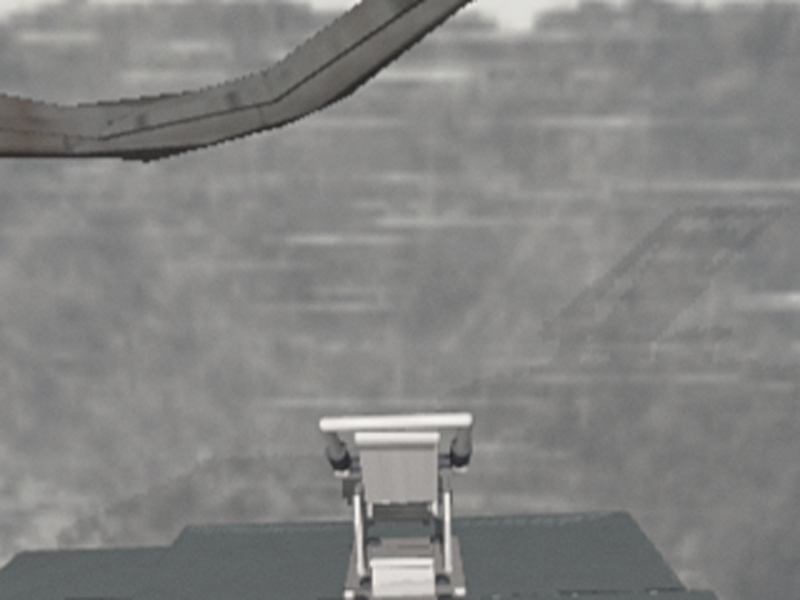

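Lid is shut (stopped at z=.150 under 34 N). k1 shows the bail bar (320..470, 422), blade tip (398,437), keeper (403,575).

Run:
```python
from h import *
np.set_printoptions(precision=4,suppress=True)
c=np.array([.5865,.19]);X=np.array([.9997,.0245]);Y=np.array([-.0245,.9997])
def W(x,y,z): return [*(c+X*x+Y*y),z]
f='k_wrist.png'
print(ld(f)[0][0,0])
def tip(L,off=.008): a=.4+L; return W(-.119-.06*np.sin(a)-off*np.cos(a),0,.087-.06*np.cos(a)+off*np.sin(a))
def bar(L,a,y=0): return W(-.119-.018*np.sin(L)-.06*np.sin(a),y,.087-.018*np.cos(L)+.06*np.cos(a))
print('pin',proj(f,[W(-.119,0,.087)]),'seat',proj(f,[W(-.1065,0,.1345)]),'px seat ~',120+403/2.5,575/2.5)
for L in np.arange(.8,2.6,.15):
    print(round(L,2),'tip',proj(f,[tip(L)])[0],np.array(tip(L)),'bar',[proj(f,[bar(L,a)])[0].round(0).tolist() for a in(.4,.8,1.2,1.6)])
print('px tip',279.2,175,'bar',278,168.5,'width 60')
for L in(1.2,1.8):
  for a in (.4,.8,1.2,1.6): print(L,a,np.diff(proj(f,[bar(L,a,-.0265),bar(L,a,.0265)])[:,0]))
# side views
for n in('k_side.png','k_scene.png'): print(n,'pin',proj(n,[W(-.119,0,.087)]),'tips',[proj(n,[tip(L)])[0].round(1).tolist() for L in(1.2,1.5,1.8,2.1)],'bar',[proj(n,[bar(L,a)])[0].round(0).tolist() for L in(1.2,1.8) for a in (.4,.8,1.2)])
```

```text
346.2747786571045
pin [[280.6063 199.3649]] seat [[280.5915 227.2397]] px seat ~ 281.2 230.0
0.8 tip [279.0334 141.5956] [0.4087 0.1856 0.0727] bar [[279.0, 176.0], [279.0, 151.0], [278.0, 135.0], [279.0, 128.0]]
0.95 tip [278.8784 141.3977] [0.4073 0.1856 0.0817] bar [[279.0, 174.0], [278.0, 150.0], [278.0, 133.0], [279.0, 126.0]]
1.1 tip [278.7569 142.5772] [0.4071 0.1856 0.0907] bar [[279.0, 173.0], [278.0, 149.0], [278.0, 132.0], [278.0, 125.0]]
1.25 tip [278.6747 145.2077] [0.4084 0.1856 0.0997] bar [[279.0, 173.0], [278.0, 148.0], [278.0, 131.0], [278.0, 124.0]]
1.4 tip [278.637  149.3206] [0.4109 0.1857 0.1084] bar [[279.0, 173.0], [278.0, 148.0], [278.0, 131.0], [278.0, 124.0]]
1.55 tip [278.6481 154.8928] [0.4148 0.1858 0.1166] bar [[279.0, 173.0], [278.0, 148.0], [278.0, 131.0], [278.0, 124.0]]
1.7 tip [278.7105 161.8367] [0.4198 0.1859 0.1242] bar [[279.0, 174.0], [278.0, 149.0], [278.0, 131.0], [278.0, 124.0]]
1.85 tip [278.825  169.9943] [0.4259 0.1861 0.1309] bar [[279.0, 175.0], [278.0, 150.0], [278.0, 132.0], [278.0, 125.0]]
2.0 tip [278.9899 179.1377] [0.4329 0.1862 
[... 336 characters left out ...]
 209.3687] [0.458  0.1868 0.1468] bar [[279.0, 185.0], [278.0, 158.0], [278.0, 140.0], [278.0, 132.0]]
px tip 279.2 175 bar 278 168.5 width 60
1.2 0.4 [59.548]
1.2 0.8 [58.3093]
1.2 1.2 [55.6636]
1.2 1.6 [52.3289]
1.8 0.4 [61.6086]
1.8 0.8 [60.2835]
1.8 1.2 [57.46]
1.8 1.6 [53.9134]
k_side.png pin [[243.9416 178.1138]] tips [[227.9, 176.8], [229.0, 173.1], [231.6, 169.8], [235.3, 167.2]] bar [[232.0, 168.0], [227.0, 171.0], [224.0, 176.0], [232.0, 166.0], [227.0, 169.0], [224.0, 174.0]]
k_scene.png pin [[231.156  228.6213]] tips [[223.9, 232.9], [224.3, 228.2], [225.3, 223.5], [226.9, 219.3]] bar [[226.0, 221.0], [223.0, 227.0], [222.0, 233.0], [225.0, 219.0], [223.0, 224.0], [222.0, 231.0]]
```

View pics/k2.png

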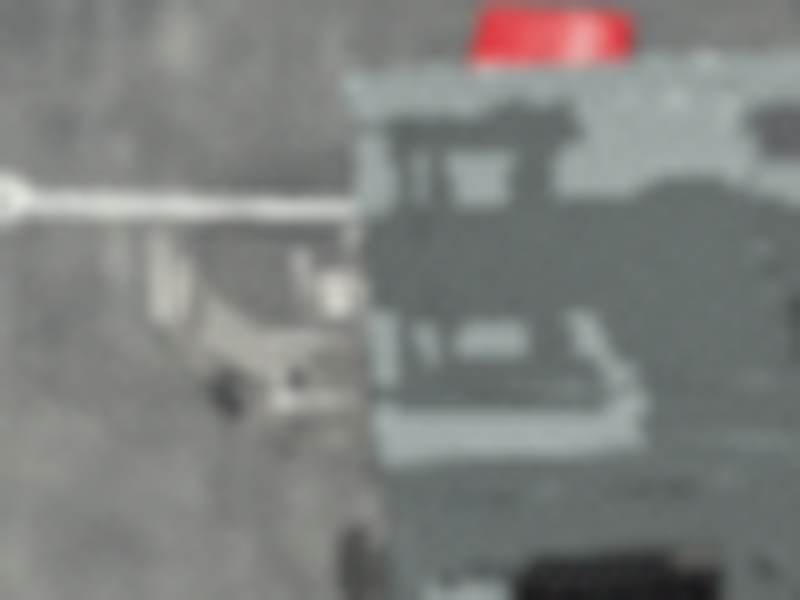

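Side crop confirms the bail bar near (168,270), lid flush. Fit: lever ≈ 1.92, bar at washer (−0.165, 0.145). I'll grip the side wires and carry the bar over the keeper.

```bash
python3 -m pendant '[[-1,[22,-4.5,30],[0,0,-1.4]],[-1,[0,0,30],[0,0,0]],[-1,[0,0,20],[0,0,0]],[-1,[0,0,0],[0,0,0]],[-1,[0,0,0],[0,0,0]],[-1,[0,0,0],[0,0,0]],[-1,[0,0,0],[0,0,0]],[-1,[0,0,0],[0,0,0]]]' 15
python3 - <<'E'
from h import *
c=np.array([.5865,.19]);X=np.array([.9997,.0245])
to([*(c+X*-.1684),.131],np.array([[-.9997,-.0245,0],[-.0245,.9997,0],[0,0,-1.]]).T)
E
```

```text
clock: 33.92
tool_pos: [0.4168, 0.1861, 0.2107]
eef_rot: [-0.011, 1.0, 0.0, -0.001]
contact_force: [0.2, -0.3, -0.8]
opening: 0.892
finger_force: 0.0
shift [-1.6 -0.2 79.7] turn [ 0.  -0.2 -0.1]
```

```bash
python3 -m pendant '[[-1,[-1.5,0,30],[0,0,0]],[-1,[0,0,30],[0,0,0]],[-1,[0,0,19.5],[0,0,0]],[-1,[0,0,0],[0,0,0]],[1,[0,0,0],[0,0,0]],[1,[0,0,0],[0,0,0]],[1,[0,0,0],[0,0,0]],[1,[0,0,0],[0,0,0]]]' 12;python3 -m pendant '[[1,[0,0,0],[0,0,0]],[1,[0,0,0],[0,0,0]],[1,[0,0,0],[0,0,0]]]' 12
python3 - <<'E'
from h import *
snap('wrist','l_wrist.png');print(T()[:3,3])
E
```

```text
clock: 34.92
tool_pos: [0.4179, 0.1857, 0.1312]
eef_rot: [-0.011, 1.0, -0.0, -0.002]
contact_force: [-0.9, -1.2, 1.6]
opening: 0.587
finger_force: 12.0
clock: 35.3
tool_pos: [0.4176, 0.1858, 0.1309]
eef_rot: [-0.011, 1.0, -0.0, -0.002]
contact_force: [-2.5, -1.3, 3.3]
opening: 0.59
finger_force: 12.0
[0.41756059 0.18575661 0.13088971]
```

```bash
python3 -m pendant '[[1,[-12,0,0],[0,0,0]],[1,[-12,0,-5],[0,0,0]],[1,[-12,0,-5],[0,0,0]],[1,[-8,0,0],[0,0,0]],[1,[-8,0,0],[0,0,0]],[1,[-5,0,0],[0,0,0]],[1,[-5,0,0],[0,0,0]],[1,[0,0,0],[0,0,0]]]' 12
python3 - <<'E'
from h import *
s=snap('wrist','m_wrist.png');cv2.imwrite('pics/m1.png',cv2.resize(cv2.imread('pics/m_wrist.png')[120:420,80:480],None,fx=2,fy=2))
E
```

```text
clock: 36.35
tool_pos: [0.4798, 0.1873, 0.1405]
eef_rot: [-0.011, 1.0, -0.0, -0.002]
contact_force: [-4.3, -1.3, -4.7]
opening: 0.591
finger_force: 12.0
```

```bash
python3 -m pendant '[[1,[0,0,4],[0,0,0]],[1,[0,0,4],[0,0,0]],[1,[0,0,3],[0,0,0]],[1,[0,0,0],[0,0,0]]]' 12;python3 -m pendant '[[1,[0,0,3],[0,0,0]],[1,[0,0,2],[0,0,0]],[1,[0,0,0],[0,0,0]]]' 12
```

```text
clock: 36.9
tool_pos: [0.4809, 0.1877, 0.1302]
eef_rot: [-0.011, 1.0, 0.0, -0.001]
contact_force: [1.5, -1.7, 5.0]
opening: 0.596
finger_force: 12.0
clock: 37.28
tool_pos: [0.4796, 0.1876, 0.1245]
eef_rot: [-0.011, 1.0, 0.0, -0.002]
contact_force: [2.2, -0.7, 2.3]
opening: 0.593
finger_force: 12.0
```

```bash
python3 -m pendant '[[1,[0,0,2],[0,0,0]],[1,[0,0,2],[0,0,0]],[1,[0,0,0],[0,0,0]]]' 12;python3 -m pendant '[[1,[0,0,2],[0,0,0]],[1,[0,0,0],[0,0,0]]]' 12
python3 - <<'E'
from h import *
snap('wrist','n_wrist.png');snap('side','n_side.png');cv2.imwrite('pics/n1.png',cv2.resize(cv2.imread('pics/n_wrist.png')[100:400,80:480],None,fx=2,fy=2))
E
```

```text
clock: 37.65
tool_pos: [0.4799, 0.1876, 0.121]
eef_rot: [-0.011, 1.0, 0.0, -0.001]
contact_force: [-0.1, -1.7, 8.1]
opening: 0.593
finger_force: 12.0
clock: 37.9
tool_pos: [0.4801, 0.1877, 0.1197]
eef_rot: [-0.011, 1.0, -0.0, -0.001]
contact_force: [0.2, -2.5, 13.5]
opening: 0.596
finger_force: 12.0
```

```bash
python3 -m pendant '[[1,[3,0,0],[0,0,0]],[1,[2,0,0],[0,0,0]],[1,[0,0,0],[0,0,0]]]' 12;python3 -m pendant '[[1,[2,0,0],[0,0,0]],[1,[0,0,0],[0,0,0]]]' 12
```

```text
clock: 38.38
tool_pos: [0.477, 0.1875, 0.1194]
eef_rot: [-0.011, 1.0, 0.0, 0.0]
contact_force: [3.9, -1.7, 6.6]
opening: 0.593
finger_force: 12.0
clock: 38.62
tool_pos: [0.4749, 0.1874, 0.1192]
eef_rot: [-0.011, 1.0, 0.0, 0.0]
contact_force: [4.0, -1.2, 4.9]
opening: 0.595
finger_force: 12.0
```

```bash
python3 -m pendant '[[1,[2,0,0],[0,0,0]],[1,[1,0,0],[0,0,0]],[1,[0,0,0],[0,0,0]]]' 12
python3 - <<'E'
from h import *
snap('wrist','o_wrist.png');cv2.imwrite('pics/o1.png',cv2.resize(cv2.imread('pics/o_wrist.png')[180:420,120:440],None,fx=2.5,fy=2.5))
c=np.array([.5865,.19]);X=np.array([.9997,.0245])
print(proj('o_wrist.png',[[*(c+X*x),z] for x,z in((-.1065,.1345),(-.1115,.142),(-.11,.1345))]))
E
```

```text
clock: 39.0
tool_pos: [0.4747, 0.1874, 0.1193]
eef_rot: [-0.01, 1.0, 0.001, 0.002]
contact_force: [11.0, -0.0, 1.2]
opening: 0.593
finger_force: 12.0
[[282.9800087  300.55833187]
 [282.91868238 300.79470217]
 [282.9422254  293.69865184]]
```

The bar resists at 11 N: it's behind the keeper lip. Release, rise, back off, close and tilt.

```bash
python3 -m pendant '[[1,[-2,0,0],[0,0,0]],[-1,[0,0,0],[0,0,0]],[-1,[0,0,0],[0,0,0]],[-1,[0,0,0],[0,0,0]],[-1,[0,0,-20],[0,0,0]],[-1,[0,0,-40],[0,0,0]],[1,[20,0,-40],[0,0,0]],[1,[40,0,0],[0,0,0]]]' 20
python3 -m pendant '[[1,[0,0,0],[0,-7,0]],[1,[0,0,0],[0,-7,0]],[1,[0,0,0],[0,0,0]],[1,[0,0,0],[0,0,0]],[1,[0,0,0],[0,0,0]],[1,[0,0,0],[0,0,0]],[1,[0,0,0],[0,0,0]]]'
python3 - <<'E'
from h import *
snap('wrist','p_wrist.png');cv2.imwrite('pics/p1.png',cv2.resize(cv2.imread('pics/p_wrist.png')[120:420,80:480],None,fx=2,fy=2))
c=np.array([.5865,.19]);X=np.array([.9997,.0245]);M=T();print(np.round(M,3),r.get_state()['q'].round(2))
def W(x,z): return np.array([*(c+X*x),z])
p=M[:3,3]
for L,rho,off in ((1.3,.052,.015),(1.3,.052,.0),(1.1,.052,-.004),(.9,.052,-.004),(.7,.052,-.004),(.5,.052,-.004),(.3,.052,-.004),(.1,.052,-.004),(0,.052,-.004)):
    a=.4+L; S=W(-.119-rho*np.sin(a)-(.008+off)*np.cos(a)-.009,.087-rho*np.cos(a)+(.008+off)*np.sin(a))
    print(L,np.round(S,3),np.round(M[:3,:3].T@(S-p)*1000,1)); p=S
print('tip proj',[ (L,proj('p_wrist.png',[W(-.119-.06*np.sin(.4+L)-.008*np.cos(.4+L),.087-.06*np.cos(.4+L)+.008*np.sin(.4+L))])[0].round(0)) for L in(1.1,1.3,1.6,1.9)])
E
```

```text
clock: 40.05
tool_pos: [0.4131, 0.1878, 0.2211]
eef_rot: [-0.01, 1.0, 0.002, 0.0]
contact_force: [0.3, 0.2, -0.0]
opening: 0.799
finger_force: 0.0
clock: 40.92
tool_pos: [0.4124, 0.1859, 0.2187]
eef_rot: [-0.011, 0.993, 0.002, 0.12]
contact_force: [-0.8, -0.2, -0.4]
opening: 0.01
finger_force: 0.0
[[-0.971 -0.022  0.238  0.412]
 [-0.021  1.     0.006  0.186]
 [-0.238  0.    -0.971  0.219]
 [ 0.     0.     0.     1.   ]] [-0.02  0.58 -0.92  2.27  1.17  0.68 -0.24]
1.3 [0.41  0.186 0.117] [26.7 -0.2 98.8]
1.3 [0.408 0.186 0.102] [ 5.4 -0.  14. ]
1.1 [0.406 0.186 0.087] [ 5.  -0.  13.5]
0.9 [0.407 0.186 0.077] [ 1.5 -0.  10.3]
0.7 [0.41  0.186 0.067] [-0.6  0.  10.4]
0.5 [0.415 0.186 0.058] [-2.6  0.  10.1]
0.3 [0.422 0.186 0.05 ] [-4.6  0.   9.4]
0.1 [0.43  0.186 0.043] [-6.3  0.   8.3]
0 [0.435 0.186 0.041] [-3.8  0.   3.6]
tip proj [(1.1, array([283., 153.])), (1.3, array([283., 161.])), (1.6, array([283., 180.])), (1.9, array([283., 204.]))]
```

View pics/p1.png

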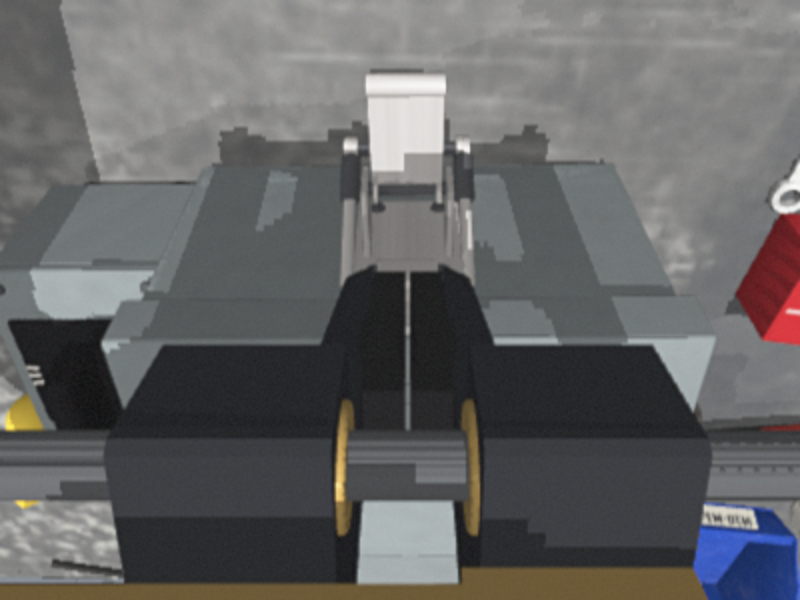

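Lever tip at (406,75): lever ≈ 1.2, bail wires running to the keeper, so it's hooked. Pressing the lever.

```bash
python3 -m pendant '[[1,[14,0,50],[0,0,0]],[1,[13,0,48],[0,0,0]],[1,[5,0,14],[0,0,0]],[1,[5,0,13.5],[0,0,0]],[1,[1.5,0,10],[0,0,0]],[1,[0,0,0],[0,0,0]]]' 20; python3 -m pendant '[[1,[-0.5,0,10],[0,0,0]],[1,[-1.5,0,5],[0,0,0]],[1,[-1.5,0,5],[0,0,0]],[1,[0,0,0],[0,0,0]]]'
```

```text
clock: 41.72
tool_pos: [0.4067, 0.1858, 0.0776]
eef_rot: [-0.011, 0.993, 0.001, 0.119]
contact_force: [-2.0, -0.1, 1.5]
opening: 0.008
finger_force: 1.0
clock: 42.22
tool_pos: [0.4159, 0.1861, 0.0593]
eef_rot: [-0.011, 0.993, 0.001, 0.121]
contact_force: [-1.4, 0.9, 0.4]
opening: 0.003
finger_force: 0.6
```

```bash
python3 -m pendant '[[1,[-2.5,0,5],[0,0,0]],[1,[-2.5,0,5],[0,0,0]],[1,[0,0,0],[0,0,0]]]'; python3 -m pendant '[[1,[-3,0,4],[0,0,0]],[1,[-3,0,4],[0,0,0]],[1,[0,0,0],[0,0,0]]]'; python3 -m pendant '[[1,[-4,0,3.6],[0,0,0]],[1,[0,0,0],[0,0,0]]]'; python3 -m pendant '[[1,[-3,0,2],[0,0,0]],[1,[-3,0,1],[0,0,0]],[1,[0,0,0],[0,0,0]]]'
```

```text
clock: 42.6
tool_pos: [0.4235, 0.1861, 0.0508]
eef_rot: [-0.011, 0.993, 0.001, 0.121]
contact_force: [-0.6, -0.3, -0.4]
opening: 0.002
finger_force: 0.3
clock: 42.98
tool_pos: [0.4309, 0.1863, 0.0446]
eef_rot: [-0.011, 0.993, 0.001, 0.121]
contact_force: [-0.0, -1.0, 0.2]
opening: 0.005
finger_force: 0.0
clock: 43.22
tool_pos: [0.4318, 0.1865, 0.0427]
eef_rot: [-0.013, 0.993, 0.002, 0.118]
contact_force: [-10.0, -1.2, 13.8]
opening: 0.005
finger_force: 6.6
clock: 43.6
tool_pos: [0.4324, 0.1865, 0.0421]
eef_rot: [-0.016, 0.993, 0.003, 0.114]
contact_force: [-24.0, -4.2, 35.3]
opening: 0.009
finger_force: 17.5
```

```bash
python3 -m pendant '[[1,[10,0,-15],[0,0,0]],[1,[0,0,-50],[0,0,0]],[1,[0,0,-50],[0,0,0]],[1,[-20,0,-50],[0,7,0]],[1,[-20,0,-40],[0,7,0]],[1,[-20,0,-50],[0,0,0]],[1,[0,0,0],[0,0,0]]]'
python3 - <<'E'
from h import *
to([.44,.1904,.2899],np.diag([-1,1,-1.]))
E
```

```text
clock: 44.48
tool_pos: [0.4348, 0.1767, 0.2433]
eef_rot: [-0.004, 0.997, -0.024, 0.079]
contact_force: [-0.2, 0.0, -0.2]
opening: 0.006
finger_force: 0.0
shift [-12.7  11.4 -45.8] turn [-2.7  9.1  0.4]
```

```bash
python3 -m pendant '[[1,[-5,5,-20],[-1.3,4.5,0.2]],[1,[-5,5,-20],[-1.4,4.5,0.2]],[1,[0,0,0],[0,0,0]],[1,[0,0,0],[0,0,0]]]'
python3 - <<'E'
from h import *
to([.44,.1904,.2899],np.diag([-1,1,-1.]))
snap('wrist','q_wrist.png');snap('side','q_side.png')
c=np.array([.5865,.19]);X=np.array([.9997,.0245]);Y=np.array([-.0245,.9997])
def W(x,y,z): return np.array([*(c+X*x+Y*y),z])
f='q_wrist.png'
for n,P in dict(seat=W(-.1065,0,.1345),sl=W(-.1065,-.0265,.1345),sr=W(-.1065,.0265,.1345),tip=W(-.15,0,.035),pinl=W(-.119,-.024,.069),lidedge=W(-.09,0,.150)).items(): print(n,proj(f,[P])[0].round(1))
g=cv2.cvtColor(ld(f)[2],cv2.COLOR_RGB2GRAY)
np.set_printoptions(linewidth=250)
u0,v0=proj(f,[W(-.1065,0,.1345)])[0].astype(int)
print('cols',list(range(u0-40,u0+42,4)))
for v in range(v0-60,v0+24,2): print(v,' '.join('%3d'%x for x in g[v,u0-40:u0+42:2]))
E
```

```text
clock: 44.98
tool_pos: [0.4364, 0.1859, 0.2792]
eef_rot: [-0.002, 1.0, -0.003, -0.003]
contact_force: [0.2, -0.6, -0.1]
opening: 0.004
finger_force: 0.0
shift [ -3.5   4.4 -10.8] turn [-0.4 -0.4  0.2]
seat [285.9 236.1]
sl [257.  236.5]
sr [315.  235.6]
tip [285.2 166.6]
pinl [263.6 201.7]
lidedge [286.3 260.2]
cols [245, 249, 253, 257, 261, 265, 269, 273, 277, 281, 285, 289, 293, 297, 301, 305, 309, 313, 317, 321, 325]
176 139 140 141 136 136 140 140 137 139 138 136 135 134 140 176 178 178 174 178 180 185 177 180 181 182 177 179 124 132 131 127 127 129 126 127 133 132 131 124 127 128
178 139 138 140 138 135 144 140 138 140 140 141 138 134 143 178 179 179 176 178 182 182 178 180 181 182 175 180 121 134 133 132 132 130 125 126 136 130 128 125 130 132
180 135 137 140 134 134 140 139 138 137 138 138 136 134 142 178 179 180 177 177 181 183 179 178 181 181 176 180 122 140 139 134 134 133 132 131 136 135 132 130 135 137
182 137 138 139 135 136 142 139 140 139 134 134 132 130 133 180 179 179 177 179 181 183 181 177 179 180 178 178 134 140 141 139 138 140 139 139 140 142 143 138 143 144
184 
[... 5679 characters left out ...]
  97  99  99  99  93  98  99
252  98  98  98  97  98  98  98  96  97  96 102  95  93  95 102 100  98 100 100 100 101 100  98  99  99 101 136 134 117 139 138 136  87  98 101 100 102 102  99  99  98
254  74  71  73  73  73  72  73  78  66  46  44 105 127 125 127 125 130 127 131 129 128 133 132 134 132 133 135 133  42  56 105 146  76 101 101 100  99 102 101 100 100
256  74  76  74  74  74  72  63  49  41  42  40  92  55  54  60  55  57  55  54 109  58  54  54  55  56  55  56  62  45  41  39  48  51  74 102  97  98  96  99  99 101
258  72  71  73  74  67  46  42  41  42  44  42  54  34  38  38  35  38  36  30  67  33  37  33  33  38  35  35  37  34  42  39  42  40  40  72 124 122 113 117 121 121
```

Bail bar sits exactly at the predicted seat row (236, cols 257–314). Check the lever tip row.

Run:
```python
from h import *
f='q_wrist.png';g=cv2.cvtColor(ld(f)[2],cv2.COLOR_RGB2GRAY)
for v in range(130,180,2): print(v,g[v,264:308:3])
c=np.array([.5865,.19]);X=np.array([.9997,.0245])
for L in (0,.1,.2,.3,.5,.8,1.2):
  a=.4+L;print(L,proj(f,[[*(c+X*(-.119-.06*np.sin(a)-.008*np.cos(a))),.087-.06*np.cos(a)+.008*np.sin(a)]])[0].round(1))
p=[*(c+X*-.0042),.125];print('isolator from e/i handle mid ~(.580,.033)'); to([.5800,.033,.25],np.diag([-1,1,-1.]))
print('handle top reproj', [proj('q_wrist.png',[[.58,.033,.131]])])
```

```text
130 [137 137 130 132 131 129 132 136 130 129 122 126 126 129 128]
132 [136 135 134 132 129 129 135 133 130 130 122 126 127 130 130]
134 [136 134 136 133 132 135 138 135 128 127 124 128 128 132 133]
136 [136 136 139 141 140 143 139 135 131 130 125 127 131 134 137]
138 [137 137 138 142 140 146 145 137 135 131 129 133 135 138 140]
140 [138 137 141 143 141 144 148 140 135 135 133 135 140 141 147]
142 [140 142 148 147 144 148 145 144 137 137 137 137 140 150 144]
144 [142 145 152 149 148 149 148 146 141 137 139 140 141 152 134]
146 [140 140 142 145 149 148 149 144 137 138 137 139 129 134 131]
148 [137 138 139 140 143 146 147 146 140 137 136 138 128 132 130]
150 [135 137 139 141 139 140 143 146 140 138 136 139 135 127 129]
152 [136 138 139 141 139 138 144 144 139 140 140 144 138 136 136]
154 [137 138 139 142 141 137 143 144 136 136 143 144 139 135 134]
156 [133 136 141 141 137 134 140 144 135 134 138 140 137 132 133]
158 [135 135 136 134 135 139 143 143 132 134 137 136 136 135 132]
160 [137 135 133 129 134 139 143 144 134 132 132 135 137 140 132]
162 [138 135 129 131 137 145 152 153 155 157 156 156 140 138 128]
164 [145 141 135 222 220 220 221 222 222 223 223 225 138 137 134]
166 [155 149 142 229 229 232 234 217 220 214 220 243 142 147 142]
168 [147 143 139 202 202 200 193 198 194 192 184 197 142 134 130]
170 [137 138 134 179 177 174 177 180 177 181 176 178 131 126 122]
172 [134 133 133 177 177 176 180 181 178 181 178 178 124 129 123]
174 [137 132 134 178 179 176 179 181 180 182 178 180 128 127 128]
176 [138 135 134 176 180 174 181 185 178 181 176 179 127 131 130]
178 [139 138 138 178 181 176 179 182 177 181 179 180 132 133 130]
0 [285.2 166.8]
0.1 [285.2 163. ]
0.2 [285.1 159.6]
0.3 [285.  156.4]
0.5 [284.8 151.4]
0.8 [284.6 147.4]
1.2 [284.5 150.3]
isolator from e/i handle mid ~(.580,.033)
shift [-143.4 -153.6   29.5] turn [-0.4 -0.4  0.2]
handle top reproj [array([[133.43680709, 324.52730277]])]
```

Lever tip at row ~165 matches home (166.8): latched. Now over to the isolator for a close measurement by code.

```bash
python3 -m pendant '[[0.45,[-20,-20,-5],[-0.4,-0.4,0]],[0.45,[-30,-35,0],[0,0,0]],[0.45,[-40,-40,0],[0,0,0]],[0.45,[-50,-40,0],[0,0,0]],[0.45,[-20,-18,0],[0,0,0]],[0.45,[0,0,0],[0,0,0]],[0.45,[0,0,0],[0,0,0]],[0.45,[0,0,0],[0,0,0]]]'
python3 - <<'E'
from h import *
f='r_wrist.png';snap('wrist',f);g=cv2.cvtColor(ld(f)[2],cv2.COLOR_RGB2GRAY)
print(np.round(T(),3)[:3])
c=np.array([.5865,.19]);X=np.array([.9997,.0245]);Y=np.array([-.0245,.9997])
q=[[.58,.033,z] for z in(.131,.1)]+[[.546,.033,.131],[.614,.033,.131],[.58,.0405,.131],[.58,.0255,.131]]+[[*(c+X*x+Y*y),.092] for x in(-.065,.065) for y in(-.115,-.201)]
print(proj(f,q).round(0))
u,v=proj(f,[q[0]])[0].astype(int)
for y in range(v-60,v+60,4): print(y,' '.join('%3d'%x for x in g[y,u-70:u+71:4]))
print(u-70)
E
```

```text
clock: 46.08
tool_pos: [0.5956, 0.0369, 0.2856]
eef_rot: [-0.003, 1.0, 0.001, 0.001]
contact_force: [0.2, 0.8, 0.2]
opening: 0.277
finger_force: 0.0
[[-1.    -0.006  0.001  0.596]
 [-0.006  1.     0.002  0.037]
 [-0.001  0.002 -1.     0.286]]
[[279. 169.]
 [279. 162.]
 [279. 130.]
 [279. 205.]
 [287. 169.]
 [270. 169.]
 [322. 102.]
 [231. 104.]
 [320. 230.]
 [239. 231.]]
108 134 140 166 168 168 147 172 173 172 172 173 171 170 170 167 171 173 171 170 168 169 170 168 170 169 169 175 111 115 110 178 179 175 177 174 175
112 146 147 157 146 157 140 170 170 172 170 174 169 167 168 168 171 172 170 167 170 171 169 170 167 167 157 158 100 100 109 177 178 177 176 177 177
116 139 133 136 132 151 136 167 168 169 170 170 169 167 167 168 170 169 169 166 170 170 170 171 162 153 155 158 100  97 107 176 177 177 178 174 175
120 137 126 130 132 158 161 169 166 167 166 167 167 168 170 169 170 169 167 169 172 172 166 159 159 157 157 162  99 102 108 177 177 177 177 175 176
124 169 132 124 122 154 139 169 166 116  97  98  91  78  77  57  57  49  45  51  41  43  41  41  42  38  43  41 106  98 125 178 176 17
[... 3017 characters left out ...]
 164 163 163 163 163 165 108 109 107 146 163 162 162 166 163 163 161 105 101 165 172 170 168 171 172 169
212 159 153 138 146 161 151 136 158 164 138 164 163 163 161 160 160 162 162 164 161 160 162 165 165 165 165  94  94  99 166 172 169 172 171 171 172
216 142 171 160 148 148 155 135 146 134 102 152 163 158 160 163 163 164 166 164 161 163 161 164 164 165 162  98  89  98 163 170 170 167 170 171 172
220 149 179 129 130 130 132 134 131 162 145 162 160 158 159 160 163 163 163 164 165 162 163 163 167 165 162 169 111  97 167 170 171 168 168 171 172
224 183 194 141 129 135 129 130 136 143 131 131 139 121 126 119 109  95  54  49  89  88  86  83  74  82  76  85  81  76 168 171 169 169 170 172 167
208
```

Handle top spans cols 268–285, rows 131–206 → centre ≈ (0.580, 0.031).

```bash
python3 -m pendant '[[0.45,[15.5,-6,40],[0,0,-1]],[0.45,[0,0,50],[0,0,0]],[0.45,[0,0,50],[0,0,0]],[0.45,[0,0,25],[0,0,0]],[0.45,[0,0,15],[0,0,0]],[0.45,[0,0,0],[0,0,0]]]' 40
python3 - <<'E'
from h import *
to([.580,.031,.105])
E
```

```text
clock: 46.88
tool_pos: [0.5817, 0.0307, 0.1064]
eef_rot: [-0.011, 1.0, 0.001, 0.001]
contact_force: [-0.9, 0.0, -0.5]
opening: 0.274
finger_force: 0.0
shift [1.7 0.3 1.4]
```

```bash
python3 -m pendant '[[1,[1.5,0,1],[0,0,0]],[1,[0,0,0],[0,0,0]],[1,[0,0,0],[0,0,0]],[1,[0,0,0],[0,0,0]]]' 40;  python3 -m pendant '[[1,[0,0,0],[0,0,8]],[1,[0,0,0],[0,0,8]],[1,[0,0,0],[0,0,8]],[1,[0,0,0],[0,0,8]],[1,[0,0,0],[0,0,0]]]'
```

```text
clock: 47.38
tool_pos: [0.5813, 0.0305, 0.106]
eef_rot: [-0.01, 1.0, 0.002, 0.003]
contact_force: [0.0, 0.2, 6.7]
opening: 0.168
finger_force: 41.3
clock: 48.0
tool_pos: [0.5813, 0.0303, 0.106]
eef_rot: [0.266, 0.964, 0.002, 0.002]
contact_force: [1.3, 0.0, 7.6]
opening: 0.165
finger_force: 43.3
```

Gripped at 15 mm; turning continues.

```bash
python3 -m pendant '[[1,[0,0,0],[0,0,8]],[1,[0,0,0],[0,0,8]],[1,[0,0,0],[0,0,8]],[1,[0,0,0],[0,0,8]],[1,[0,0,0],[0,0,8]],[1,[0,0,0],[0,0,8]],[1,[0,0,0],[0,0,8]],[1,[0,0,0],[0,0,0]]]'; python3 -m pendant '[[1,[0,0,0],[0,0,4]],[1,[0,0,0],[0,0,0]]]'
python3 - <<'E'
from h import *
s=r.get_state();print(s['moment'],s['contact_force'],np.degrees(np.arctan2(*T()[1::-1,0])))
E
```

```text
clock: 49.0
tool_pos: [0.581, 0.0301, 0.106]
eef_rot: [0.687, 0.726, 0.002, 0.001]
contact_force: [-0.7, -0.1, 9.5]
opening: 0.166
finger_force: 43.3
clock: 49.25
tool_pos: [0.581, 0.0302, 0.106]
eef_rot: [0.711, 0.703, 0.002, 0.001]
contact_force: [-0.6, -1.1, 9.5]
opening: 0.167
finger_force: 44.9
[-0.39742522  0.19573296  0.63335971] [-0.61339473 -1.11080751  9.52715885] 89.39630240272174
```

```bash
python3 -m pendant '[[0.3,[0,0,0],[0,0,0]],[0.3,[0,0,0],[0,0,0]],[0.3,[0,0,0],[0,0,0]],[0.3,[0,0,-30],[0,0,0]],[0.3,[0,0,-60],[0,0,0]],[0.3,[0,0,-60],[0,0,0]],[0.3,[-50,0,-30],[0,0,0]],[0.3,[0,0,0],[0,0,0]]]'
python3 - <<'E'
from h import *
f='s_wrist.png';snap('wrist',f);g=cv2.cvtColor(ld(f)[2],cv2.COLOR_RGB2GRAY)
snap('side','s_side.png');print(np.round(T(),3)[:3])
u,v=proj(f,[[.58,.031,.131]])[0].astype(int);print(u,v, proj(f,[[.58,-.003,.131],[.58,.065,.131],[.614,.031,.131]]).round(0))
for y in range(v-50,v+52,4): print(y,' '.join('%3d'%x for x in g[y,u-60:u+61:4]))
E
```

```text
clock: 50.25
tool_pos: [0.5803, -0.0258, 0.2867]
eef_rot: [0.714, 0.7, 0.002, 0.003]
contact_force: [-0.3, 0.1, -0.4]
opening: 0.35
finger_force: 0.0
[[ 0.015  1.     0.002  0.579]
 [ 1.    -0.015  0.003 -0.021]
 [ 0.003  0.002 -1.     0.284]]
280 121 [[281. 161.]
 [279.  79.]
 [320. 120.]]
71 198 194 188 186 178 173 168 159 150 149 130 118 108 103  96  92 102 105 111 117 117 119 124 122 122 123 124 121 119 123  84
75 108 112 114 122 127 126 126 124 124 108 108 112 112 112 113 109 112 111 111 112 105  91 134 126 101 192 186 182 183 177 117
79  76 126 126 123 125  93 127 106  87  72  55  55  58  55  59  54  59  60  59  55  58  54  56  54  54 193 185 185 182 182 149
83 106 195 192 191 191  72  63  64  62  58  59  63  59  58  33  37  33  46  50  47  51  55  55  53  52 154 187 185 181 185 181
87 198 193 193 189 190  85  65  62  63  58  62  59  60  37  67  55  48  31  39  34  40  55  54  54  58 155 188 186 184 186 183
91 193 193 192 191 192 129  63  60  63  61  60  58  59  26  69  60  50  32  38  40  40  55  57  55  54 157 185 186 184 184 186
95 195 195 192 191 192 192  62  60  63  63  60
[... 1811 characters left out ...]
 255  38  34  33  36  33  35  36  33  41 122 121 123 123  80
155 193 143 155 192 192 189 192  54  57  57  55  56  57  50  40  54 255  39  39  52  62  77  88  82 100 107 121 124 121 126  73
159 191 115 112 192 189 188 187 164 165 176 189 189 191 188  58  51 255  40 190 183 186 182 185 120 120 120 123 123 122 120 121
163 189 189 194 192 189 187 186 191 188 192 192 190 182 177 179 138 128 143 153 144 163 150 143 143 154 168 171 177 166 130 113
167 151 158 150 162 173 165 191 173 150 155 149 156 198 201 167 138 167 195 156 160 184 155 151 155 161 173 182 186 176 123 113
171 155 149 149 169 178 164 189 179 154 145 135 135 186 203 166 140 169 174 164 190 191 172 166 163 165 177 166 170 157 104 102
```

```bash
python3 -c "
from plant import r
print(r.finish_job())"
```

```text
the job is handed in; nothing more can be done
None
```

I put the one tie-rod end and two clevises I found on the bench into the tub, shut the lid, hooked the bail and snapped the latch home, then turned the isolator clockwise to on, leaving everything else untouched. I handed the job in at about 50 s; no verdict came back, but the last wrist images put the bail bar and lever at their home positions and the isolator pointer at on.

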